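Face the tin to the scanner, hold its leg on the mark, close the cam lever

ROBOT

A 6-joint arm with a two-finger parallel gripper is mounted at the origin on the work surface. World frame = base frame: x ahead of the robot, y to its left, z up, the work surface at z = 0. Lengths are in m, angles in degrees, forces in N, time in s.
With the tool pointing down it reaches from about 0.4 to 0.825 m from the base axis. Payload 7 kg.
Tool frame: the origin (TCP) lies between the finger pads; the fingertips stand 11 mm ahead of it and the grasp point (between the pads) lies 8 mm behind it (r.tcp_to_tips is the distance from the TCP to the fingertips, in m); x points along the fingers, y is the direction in which the jaws open and shut, and the axes are right-handed (so a half turn about x gives the same grasp; the last joint's range is limited). The gripper opens to 88 mm and grips with 3 to 60 N. Pads are 19 mm wide; open, the fingers measure 130 mm over their backs; the gripper's body (78 mm by 193 mm) begins 47 mm behind the grasp point.
Start: joints at [-57.405, 20.546, 0.682, 0, -70.136, -16.507], TCP at [0.187, -0.649, 0.238] pointing down, gripper open.
Joint ranges: [-176.03, 176.03], [-82.01, 121.73], [-58.28, 71.71], [-173.87, 95.51], [-174.79, -0.11], [-173.66, 173.66]. Speed limits (degrees/s): [136.94, 136.94, 172.46, 180, 180, 180].

INTERFACE

Orientations are given as [roll, pitch, yaw] about the fixed x, y, z axes, in that order (R = Rz(yaw) Ry(pitch) Rx(roll)).
In Python, from plant import r gives the robot as it stands.
- The arm moves only by the tool arm_command, never from a script. Its argument "plan" is a list of rows, each an object of numbers: "dx", "dy", "dz": the shift along the tool's x, y, z each as a share of 0.02 m, from -1 to 1; "wx", "wy", "wz": the turn, a rotation vector about the tool's x, y, z each as a share of 0.08 rad, from -1 to 1. In form: [{"dx": .., "dy": .., "dz": .., "wx": .., "wy": .., "wz": ..}, ...]. A call has 1 to 20 rows; each row shifts and turns the pose as measured when the row begins, along the tool's axes as they then stand; what a row does not reach is not made up. A row lasts 1/12 s, in which the tool goes at most 41.7 mm and 7.16 degrees, less where a joint would pass 70% of its speed; a pose out of reach is approached as far as the arm can. A call with a number of a shift or a turn outside -1 to 1 is refused whole. A call with a gripper value outside its range is refused whole. "fingers" is the closure, from -1 (fully open) to 1 (shut), so that 0 is half open, set as the call begins (left out, the last holds). The fingers move at their own pace and stop on an object; "force" is the grip in N (left out, the last holds). Time passes only in rows, so rows that do not move let the fingers close. It gives the time, the measured TCP pose, the force and the opening at its end, in the units of the state.
- r.get_state(): the state, without advancing time (a new reading comes with each control period).
- r.capture(name): name is "side" or "top"; returns (picture, depth): 480x640x3 uint8, red, green, blue; 480x640 float32, m along the optical axis (not along the pixel's ray), 0 where there is no reading.
- r.camera_model(name): a dict with "vertical_fov" (degrees; the focal length in pixels is half the picture's height over the tangent of half this angle, whatever the lens; pixels are square), "cx", "cy" (the principal point, pixels), "R" (3x3) and "t" (3): a world point X has camera coordinates R X + t. Camera axes: x right, y down, z forward; pixel columns grow to the right and rows downward; lengths in m; the calibration is good to about 2 mm. A picture is of the moment at which its call begins. camera_model takes no time and is no camera call.
- r.close_job(): hands the job in, once; it reports no verdict.
Trained networks look in the newest picture that a camera, given by its name, has taken for a name from the list of things; names that differ only in an ending like _2 or _b are one class to them, and where a whole thing is asked for, a point or a joint stands for the part that bears it (a point fixed in the world has none). Each returns a list of dicts, best first, with "score" (0 to 1); they miss things now and then, are a little off and sometimes report something else, mostly with a low value. They report only what shows in the picture. A call takes as long as a camera call.
- r.cut_out(camera, query): "mask" (480x640 bool, what is visible of it) and "bbox" ([left, top, width, height] in pixels, round what is visible of it).
- r.spot_point(camera, query): "centre" ([column, row] in pixels: a listed point, or the origin of a listed thing).
The state is a dict: "time_s": time; "joints": joint angles; "qd": joint speeds; "joint_torque": joint torques, N m; "tcp_pos": TCP position; "eef_rot": TCP orientation; "contact_force": force on the tool from outside, world axes, zero at the start; "moment": the same for the moment, N m; "gripper_width": finger opening in m.
Only numpy, scipy, OpenCV 4.12 (cv2) and the standard library are available. Lean on these libraries where they do the work, as an engineer would, in place of code of your own. Each camera call takes 0.05 s, during which the arm holds its last target.

TASK

At the goods-in bench, turn the blue tin on its round pad until its striped code label squarely faces the scanner, and let go of it. Then take the scanner's sliding leg by its steel cross handle, slide it against its return spring until its orange pointer is within the width of the green length mark, and without letting go of the handle push the red cam lever fully closed against the leg. Finish still holding the handle, pointer on the mark and lever closed, and leave the tin facing the scanner and the other things on the bench where they are.

Things in the scene. Friction and masses are not known exactly. Their poses are not given: they have to be found in the camera images.
- rig: Scanner rig fixed to the bench, placed and turned (-0.1 to 0.3 rad) anew each time. Steel base plate 8 mm thick, x -45 to +130, y -230 to +230 mm. Origin at bench height under the centre line of the 20 mm square rail, which runs along y at 58 mm height; end posts at y -217 and +67, 73 mm high. The leg slides along +y, towards the tin; +x points away from the robot.
- pad (a point): Centre of the top of the tin's round black pad (90 mm across), 12 mm above the bench, at rig x +45, y +170 mm.
- tin_centre (a point): Centre of the loose blue tin (half-way up): 54 mm across, 90 tall, about 0.3 kg, upright on the pad within 9 mm of its centre, top 102 mm above the bench. Its label of black and white stripes is on its own -y side; a white radial stripe on top points to it. It faces the scanner when its yaw equals the rig's; it starts 0.7 to 2.2 rad counter-clockwise from that. Room to grip from above at any yaw.
- window (a point): Centre of the scanner's red window, on the grey scanner head (56 x 70 x 58 mm, top 93 mm above the bench) that is part of the sliding leg on its far (+x) side; the window looks along the rig's +y at the tin.
- tin: The same blue tin; origin at the centre of its underside, axes as tin_centre.
- leg (a joint): Travel of the sliding leg along the rig's +y (m), 0 to 0.115, starts at 0. The leg is a black sleeve 32 mm wide, 90 long, on the rail, carrying scanner head, pointer, handle and cam lever. A spring pulls it back with 2.4 N at 0 plus 30 N/m; rail friction 1 N. It runs back whenever let go, even with the lever closed.
- handle (a point): Cross handle of the leg: smooth round steel bar of 14 mm diameter along the rig's x. Origin on the rail's centre line, 58 mm above the bench; axes as the rig's. The free bar goes from x = -20 to -135 mm (towards the robot), then a 6 mm end cap of 18 mm diameter. To be pinched from above, fingers closing along the rig's y.
- grip (a point): Point on the handle's axis at rig x -115 mm, near its free end and clear of the open lever: a place to pinch it. From here the fingers, still pinching, can slide along the bar towards the rail (rig +x), so that their sides push the lever closed; nothing else is in their way.
- lever (a joint): Angle of the red cam lever (rad): 0 = fully closed (lying along the leg, parallel to rig y), 0.65 to 0.79 at the start (sticking out towards the robot). Stays where left (friction 0.2 N m), stops dead at 0. Upright pivot on the leg at rig x -22 mm, 34 mm to +y of the handle's axis. Closed, it points from the pivot to -y and its robot-side face is at rig x -28 mm.
- lever_tip (a point): Free end of the red cam lever, 80 mm from its pivot. The lever is 12 mm wide, 10 thick, 71 to 81 mm above the bench, and crosses 6 mm over the handle bar; when open its tip reaches at most to rig x -84 mm.
- pointer (a point): Tip of the leg's orange pointer, beside the white scale on the far side of the base plate; it has the same rig y as the handle's axis, always.
- mark_centre (a point): Centre of the green length mark on the white scale, 10 mm wide along the rig's y; axes as the rig's. It is set elsewhere along the scale each time and is not to be moved. The leg is on the mark when pointer and mark have the same rig y.
- mark (a joint): Where the mark stands on the scale (m): the leg value at which the pointer is at its centre, 0.045 to 0.105.
- tape: Brown tape roll, 90 mm across, 25 mm high, lying near the handle's side of the rig; origin under its centre. Leave it alone.
- jar: Amber jar, 54 mm across, 75 mm high, beyond the rig; origin under its centre. Leave it alone.
- offcut: Red wooden offcut, 160 x 38 x 38 mm; origin under its centre. Leave it alone.
- wrench: Steel wrench lying on the bench on the left. Leave it alone.
- carton: Closed cardboard carton 160 x 200 x 120 mm on the right; origin under its centre. Leave it alone.
- bin: Black open bin 180 x 130 x 75 mm on the left; origin under its centre. Leave it alone.
- solvent: Red can with yellow label, 70 mm across, 120 mm high, on the left; origin under its centre. Leave it alone.

How it is judged:
By the outcome, as a careful person would: the job done as asked, in the order asked, and still so for the second after the job is handed in, while the arm keeps its last pose, push and grip.
It also fails if it takes over 61 s, if anything falls off the work surface, if the arm or the gripper's body presses on something with over 40 N, if the wrist force passes 120 N, or if a joint passes its speed limit or range.

## Working session

There is one attempt and no reset: what is moved stays moved. The work goes in short steps, Python scripts to look and compute and a tool call to move; the robot and the scene stay as the last step left them, time stands still between calls to the robot, and variables do not carry over. Pictures are saved under pics/ and viewed, and the job is handed in when it is done.

Besides the shell and the picture viewer there is one more tool, called after "Call:" by a JSON object that holds its "fn" and its "kwargs". arm_command: Moves the arm, as the interface text tells. Shift numbers are shares of 0.02 m and turn numbers shares of 0.08 rad, none past 1 either way. Its arguments: {"type":"object","properties":{"plan":{"type":"array","items":{"type":"object","properties":{"dx":{"type":"number"},"dy":{"type":"number"},"dz":{"type":"number"},"wx":{"type":"number"},"wy":{"type":"number"},"wz":{"type":"number"}}}},"fingers":{"type":"number"},"force":{"type":"number"}},"required":["plan"]}

```bash
ls; mkdir -p pics; cat > h.py <<'E'
import numpy as np, cv2
from plant import r
def ray(cam,px):
    m=r.camera_model(cam); f=240/np.tan(np.radians(m["vertical_fov"])/2)
    d=np.array([(px[0]-m["cx"])/f,(px[1]-m["cy"])/f,1.]); R=np.array(m["R"]);t=np.array(m["t"])
    return -R.T@t, R.T@d
def atz(cam,px,z):
    o,d=ray(cam,px); return o+d*(z-o[2])/d[2]
def atd(cam,px,depth):
    o,d=ray(cam,px); return o+d*depth
def proj(cam,X):
    m=r.camera_model(cam); f=240/np.tan(np.radians(m["vertical_fov"])/2)
    c=np.array(m["R"])@np.array(X)+np.array(m["t"]); return c[:2]/c[2]*f+[m["cx"],m["cy"]]
E
python3 - <<'E'
from h import *
for c in("top","side"):
    p,d=r.capture(c); cv2.imwrite(f"pics/{c}0.png",p[:,:,::-1]); np.save(f"{c}0.npy",d)
    m=r.camera_model(c); print(c,m); 
    for q in["pad","tin_centre","window","handle","grip","lever_tip","pointer","mark_centre","rig","tape"]:
        o=r.spot_point(c,q); print(q,[(np.round(x["centre"],1),round(x["score"],2)) for x in o[:2]])
print(r.get_state())
E
```

```text
pics
top {'vertical_fov': 51.101443206842134, 'cx': 326.4753881114009, 'cy': 237.05532316766013, 'R': array([[ 0.00937469, -0.99989799, -0.01077632],
       [-0.9981355 , -0.00870707, -0.0604129 ],
       [ 0.0603129 ,  0.01132258, -0.9981153 ]]), 't': array([0.05450727, 0.56291442, 1.42061253])}
pad [(array([260.4, 227.9]), 0.57)]
tin_centre [(array([258.4, 223. ]), 0.69), (array([259.7, 230.8]), 0.43)]
window [(array([354.8, 204.5]), 0.67)]
handle [(array([373.1, 214.1]), 0.73)]
grip [(array([382.7, 252.8]), 0.56)]
lever_tip [(array([387.9, 238.8]), 0.5)]
pointer [(array([367.7, 186.1]), 0.96)]
mark_centre [(array([344.4, 186.2]), 0.57), (array([157.5, 285.9]), 0.41)]
rig [(array([321.7, 232.5]), 0.78)]
tape [(array([291.1, 278.6]), 0.58)]
side {'vertical_fov': 49.58807718620211, 'cx': 316.45394361704854, 'cy': 233.0773326710841, 'R': array([[-0.94226501, -0.3346976 ,  0.01068467],
       [-0.19824037,  0.53181729, -0.8233293 ],
       [ 0.26988404, -0.77791252, -0.5674634 ]]), 't': array([0.54552853, 0.16088958, 1.50050606])}
pad [(array([284.7, 292.4]), 0.72)]
tin_centre [(array(
[... 420 characters left out ...]
), 0.72), (array([279.3, 294.4]), 0.19)]
{'time_s': 1.1, 'joints': array([-5.74040502e+01,  2.05443606e+01,  6.82441341e-01, -1.96656837e-03,
       -7.01360137e+01, -1.65069603e+01]), 'qd': array([-0.10713333, -0.07411206,  0.0206848 ,  0.04289885,  0.0878253 ,
        0.06490257]), 'joint_torque': array([-7.03272617e-04, -5.82392335e+01,  2.93300378e+01,  7.00218871e+00,
        1.23895783e-02, -6.86455564e-06]), 'tcp_pos': array([ 0.18704962, -0.64853981,  0.23758131]), 'eef_rot': array([-31.67085893,  89.99722626, -15.58253762]), 'contact_force': array([-0.48845742, -0.72603345, -0.57727415]), 'moment': array([ 0.0109344 ,  0.05987682, -0.02255763]), 'gripper_width': 0.08770750011267488}
```

```bash
python3 - <<'E'
import cv2
a=cv2.imread("pics/top0.png")[150:310,210:430]; cv2.imwrite("pics/top0c.png",cv2.resize(a,None,fx=3.6,fy=3.6,interpolation=cv2.INTER_CUBIC))
a=cv2.imread("pics/side0.png")[170:330,220:400]; cv2.imwrite("pics/side0c.png",cv2.resize(a,None,fx=3.7,fy=3.7,interpolation=cv2.INTER_CUBIC))
E
```

```text
(no output)
```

View pics/top0.png

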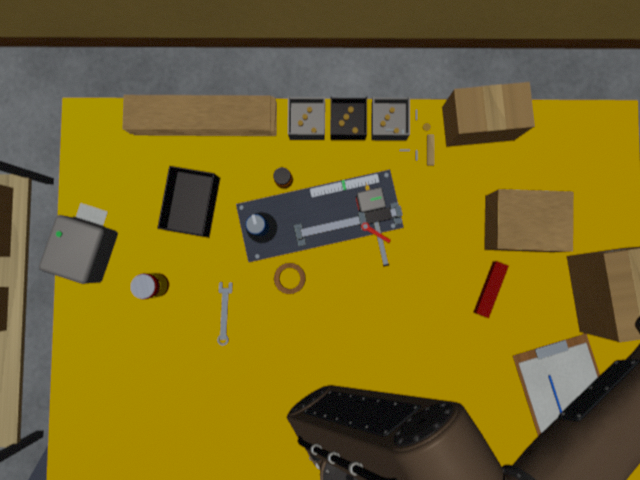

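View pics/top0c.png

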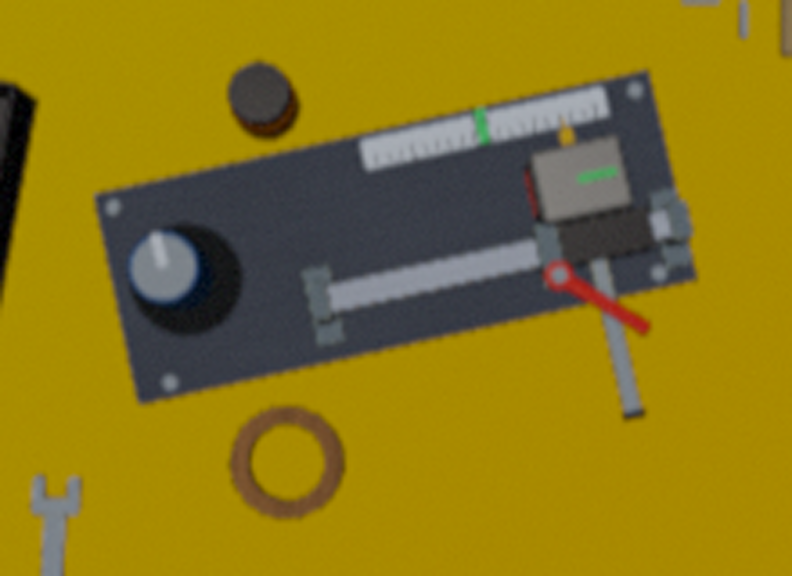

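View pics/side0c.png

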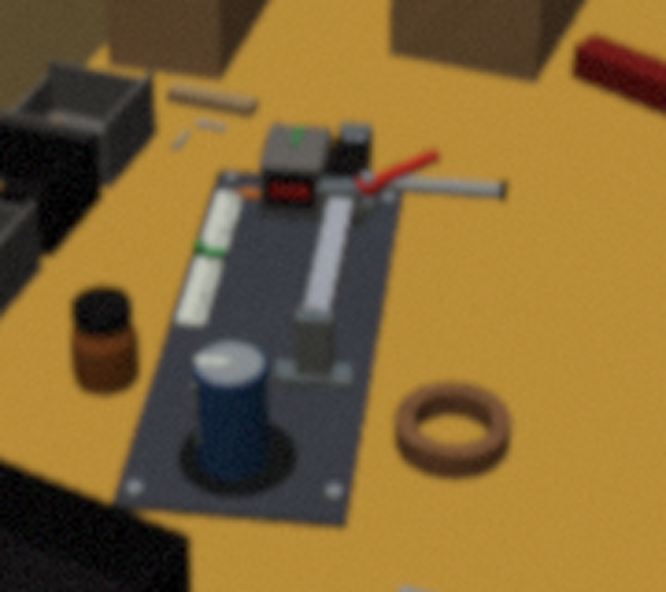

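```bash
cat > rig.py <<'E'
from h import *
from scipy.optimize import least_squares
def toworld(p,P):
    c,s=np.cos(p[2]),np.sin(p[2]); P=np.asarray(P,float)
    return np.stack([p[0]+c*P[...,0]-s*P[...,1],p[1]+s*P[...,0]+c*P[...,1],P[...,2]],-1)
C=np.array([[.13,.23,.008],[.13,-.23,.008],[-.045,-.23,.008],[-.045,.23,.008]])
def edgefit(cam,img,p,nit=6):
    # yellow-ness: (r+g)/2-b subpixel edges along plate boundary
    y=cv2.GaussianBlur(img.astype(np.float32),(0,0),1.0); y=(y[:,:,0]+y[:,:,1])/2-y[:,:,2]
    for it in range(nit):
        obs=[]
        for i in range(4):
            a,b=C[i],C[(i+1)%4]; ctr=np.array([.0425,0,.008]); n=(a+b)/2-ctr; n/=np.linalg.norm(n)
            for s in np.linspace(.06,.94,45):
                q=a+(b-a)*s
                ks=np.linspace(-.012,.012,49)
                W=toworld(p,q+ks[:,None]*n)
                px=np.array([proj(cam,w) for w in W]).astype(np.float32)
                v=cv2.remap(y,px[:,0].reshape(1,-1),px[:,1].reshape(1,-1),cv2.INTER_LINEAR)[0]
                g=np.diff(v); k=g.argmax()
                if g[k]>3 and 2<k<45: obs.append((i,ks[k]+.00025,q,n))
        def f(x):
            out=[]
            for i,k,q,n in obs:
                w=toworld(p,q+k*n); c,s=np.cos(x[2]),np.sin(x[2]); d=w[:2]-x[:2]
                l=np.array([c*d[0]+s*d[1],-s*d[0]+c*d[1],q[2]]); out.append(((l-q)@n)*1000)
            return out
        p=least_squares(f,p,loss="soft_l1").x
    rs=np.abs(f(p)); return p,len(obs),np.median(rs)
E
python3 - <<'E'
from rig import *
px=[(236.9,204.2),(390,169.4),(403.1,227.8),(248.9,261.9)]
W=np.array([atz("top",q,.008) for q in px]); print(W.round(3))
p0=least_squares(lambda p:(toworld(p,C)-W)[:,:2].ravel(),[.6,0,.2]).x; print(p0)
for c in("top","side"):
    im=cv2.imread(f"pics/{c}0.png")[:,:,::-1]
    p,n,m=edgefit(c,im,p0); print(c,p,n,m)
    def loc(w):
        cc,s=np.cos(p[2]),np.sin(p[2]); d=w[:2]-p[:2]; return np.round([cc*d[0]+s*d[1],-s*d[0]+cc*d[1]],4)
    L={"top":{"pointer":(367.7,186.1),"mark":(344.4,186.2),"grip":(382.7,252.8),"tin":(258.4,223),"window":(354.8,204.5),"levertip":(387.9,238.8)},"side":{"pointer":(283.2,219.9),"tin":(280.8,281),"grip":(348.3,219.5),"window":(302.1,218.3),"levertip":(338.4,210.7)}}[c]
    for k,v in L.items():
        z={"pointer":.012,"mark":.01,"grip":.058,"tin":.057,"window":.064,"levertip":.076}[k]
        w=atz(c,v,z); print(k,w.round(4),loc(w))
# stripe
im=cv2.imread("pics/top0.png"); print(im[205:235,245:272].min(2))
E
```

```text
[[ 0.656  0.32   0.008]
 [ 0.761 -0.123  0.008]
 [ 0.592 -0.161  0.008]
 [ 0.489  0.282  0.008]]
[0.58320655 0.07012755 0.22886053]Traceback (most recent call last):
  File "<stdin>", line 7, in <module>
  File "rig.py", line 18, in edgefit
    px=np.array([proj(cam,w) for w in W]).astype(np.float32)
                 ~~~~^^^^^^^
  File "h.py", line 12, in proj
    m=r.camera_model(cam); f=240/np.tan(np.radians(m["vertical_fov"])/2)
ValueError: time passes only in moves, steps and waits
```

```bash
python3 - <<'E'
s=open("h.py").read()
s=s.replace("r.camera_model(cam)","cm(cam)").replace("def ray","import functools\n@functools.lru_cache(None)\ndef cm(c): return r.camera_model(c)\ndef ray",1)
open("h.py","w").write(s)
E
cat > a.py <<'E'
from rig import *
p0=[0.58320655,0.07012755,0.22886053]
for c in("top","side"):
    im=cv2.imread(f"pics/{c}0.png")[:,:,::-1]
    p,n,m=edgefit(c,im,p0); print(c,p,n,m)
    def loc(w):
        cc,s=np.cos(p[2]),np.sin(p[2]); d=w[:2]-p[:2]; return np.round([cc*d[0]+s*d[1],-s*d[0]+cc*d[1]],4)
    L={"top":{"pointer":(367.7,186.1),"mark":(344.4,186.2),"grip":(382.7,252.8),"tin":(258.4,223),"window":(354.8,204.5),"levertip":(387.9,238.8)},"side":{"pointer":(283.2,219.9),"tin":(280.8,281),"grip":(348.3,219.5),"window":(302.1,218.3),"levertip":(338.4,210.7)}}[c]
    for k,v in L.items():
        z={"pointer":.012,"mark":.01,"grip":.058,"tin":.057,"window":.064,"levertip":.076}[k]
        w=atz(c,v,z); print(k,w.round(4),loc(w))
# stripe
im=cv2.imread("pics/top0.png"); 
E
python3 a.py; python3 -c "
import cv2
im=cv2.imread('pics/top0.png')
for row in im[210:240,243:270].min(2): print(*['%3d'%v for v in row])"
```

```text
top [0.58458653 0.07161474 0.23113482] 179 0.7500000000000007
pointer [ 0.7113 -0.0581  0.012 ] [ 0.0936 -0.1553]
mark [0.7108 0.0092 0.01  ] [ 0.1086 -0.0897]
grip [ 0.5175 -0.0973  0.058 ] [-0.104 -0.149]
tin [0.5977 0.2497 0.057 ] [0.0535 0.1704]
window [ 0.6509 -0.0188  0.064 ] [ 0.0439 -0.1032]
levertip [ 0.5555 -0.1096  0.076 ] [-0.0698 -0.1697]
side [0.58175256 0.07681518 0.22888534] 129 0.7500000000000284
pointer [ 0.7328 -0.095   0.012 ] [ 0.1081 -0.2016]
tin [0.5932 0.2549 0.057 ] [0.0516 0.1708]
grip [ 0.5076 -0.1064  0.058 ] [-0.1137 -0.1616]
window [ 0.6474 -0.0519  0.064 ] [ 0.0347 -0.1403]
levertip [ 0.5459 -0.1188  0.076 ] [-0.0793 -0.1824]
 56  54  59  57  56  53  53  59  58  56  59  56  59  57  51  53  56  58  55  57  55  55  55  52  55  58  59
 56  56  55  56  57  58  58  57  53  56  54  57  56  55  56  53  49  47  45  49  53  58  55  57  54  56  59
 54  58  55  56  59  57  59  57  55  55  56  56  51  50  45  45  35  37  37  38  42  43  45  46  52  53  54
 57  59  53  57  54  57  56  56  58  61  64  57  44  36  36  25  23  24  25  26  25  24  31  32  37  43  50
 54
[... 2104 characters left out ...]
  59  47  32  13   4   4  14   5   8  16  18  26  17
 67  55  57  56  49  32  21  21  20  21  25  28  29  23  16  20   7  13  14  11   3   4  17  12  20  18  22
 67  56  58  59  55  36  27  18  18  17  23  18  13  14  11   6   9  15  14   8  15  18  21  21  22  20  18
 66  54  56  59  54  48  33  25  16  22  25  20  19  15  18  17  20  19  18  18  20  21  14  18  19  22  22
 71  58  56  58  58  54  46  30  25  23  21  16  20  18  19  23  22  24  22  20  18  26  22  21  18  22  21
 66  64  54  58  60  56  52  48  37  27  18  19  18  20  17  16  23  21  25  21  19  26  16  21  16  20  23
 50  67  56  59  56  55  58  55  47  30  25  22  24  14  22  20  20  23  19  26  18  25  24  18  23  17  26
```

```bash
cat > b.py <<'E'
from rig import *
P={"top":np.array([0.58458653,0.07161474,0.23113482]),"side":np.array([0.58175256,0.07681518,0.22888534])}
pp=P["top"]
for c,(x0,y0,w,h) in {"top":(210,150,220,160),"side":(220,170,180,160)}.items():
    im=cv2.imread(f"pics/{c}0.png"); s=3.6
    im=cv2.resize(im[y0:y0+h,x0:x0+w],None,fx=s,fy=s,interpolation=cv2.INTER_CUBIC)
    def pt(l,col):
        u=(proj(c,toworld(pp,l))-[x0,y0]+.5)*s; return tuple(int(v) for v in u)
    for i in range(4): cv2.line(im,pt(C[i],0),pt(C[(i+1)%4],0),(255,255,0),1)
    for l in [(-.141,-.155,.058),(-.02,-.155,.058),(0,-.217,.073),(0,.067,.073),(-.022,-.121,.081),(.045,.17,.012),(.045,.17,.102)]:
        cv2.circle(im,pt(l,0),3,(255,0,255),1)
    cv2.line(im,pt((-.141,-.155,.058),0),pt((-.02,-.155,.058),0),(255,0,255),1)
    cv2.imwrite(f"pics/ov_{c}.png",im)
    d=np.load(f"{c}0.npy")
    for px in [(300,330),(330,255),(300,270)]: print(c,px,atd(c,px,d[px[1],px[0]]).round(4))
E
python3 b.py
```

```text
top (300, 330) [0.2962 0.133  0.0039]
top (330, 255) [0.5115 0.0491 0.0016]
top (300, 270) [0.4676 0.1334 0.031 ]
side (300, 330) [ 0.498   0.3564 -0.0022]
side (330, 255) [ 0.5266  0.0206 -0.0015]
side (300, 270) [0.5799 0.1432 0.0157]
```

View pics/ov_top.png

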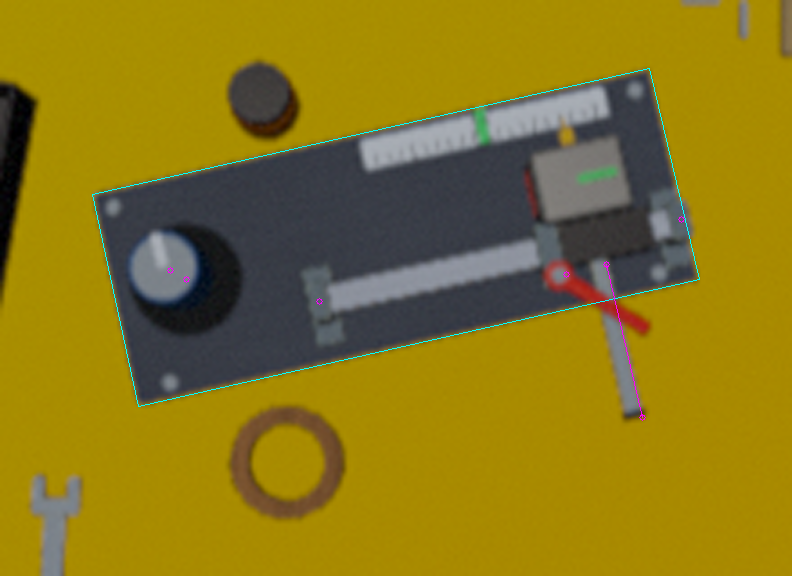

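View pics/ov_side.png

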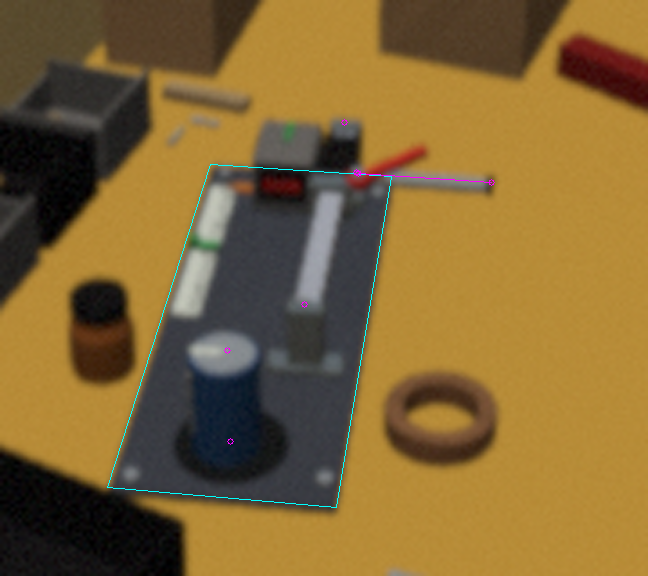

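```bash
cat > c.py <<'E'
from rig import *
import sys
n=sys.argv[1] if len(sys.argv)>1 else "0"
p=np.array([0.5835,0.0740,0.2302])
p=np.array([0.58458653,0.07161474,0.23113482])
def loc(w):
    cc,s=np.cos(p[2]),np.sin(p[2]); d=w[:2]-p[:2]; return np.round([cc*d[0]+s*d[1],-s*d[0]+cc*d[1]],4)
def meas(im,c,tin0):
    hsv=cv2.cvtColor(im,cv2.COLOR_BGR2HSV).astype(int)
    b=im.astype(float)
    yy,xx=np.mgrid[:480,:640]
    ctr=np.array(proj(c,[*toworld(p,[.1,-.09,.01])]))
    near=np.hypot(xx-ctr[0],yy-ctr[1])<60
    # only pixels on strip rig x 0.08..0.125
    A,B=[],[]
    m=(hsv[...,0]>45)&(hsv[...,0]<75)&(hsv[...,1]>120)&near
    nl,lab,st,ce=cv2.connectedComponentsWithStats(m.astype(np.uint8))
    for i in range(1,nl):
        if st[i,4]>5: print(c,"green",ce[i].round(1),st[i,4],loc(atz(c,ce[i],.0105)))
    m=(hsv[...,0]>8)&(hsv[...,0]<22)&(hsv[...,1]>150)&(hsv[...,2]>150)&near
    nl,lab,st,ce=cv2.connectedComponentsWithStats(m.astype(np.uint8))
    for i in range(1,nl):
        if st[i,4]>2: print(c,"orange",ce[i].round(1),st[i,4],loc(atz(c,ce[i],.015)),loc(atz(c,ce[i],.03)))
    # tin
    u=proj(c,[*tin0,.102]); 
    g=im.min(2).astype(float)
    sel=(np.hypot(xx-u[0],yy-u[1])<14)&(g>95)
    nl,lab,st,ce=cv2.connectedComponentsWithStats(sel.astype(np.uint8)); i=1+st[1:,4].argmax()
    ys,xs=np.nonzero(lab==i)
    cnt=max(cv2.findContours((lab==i).astype(np.uint8),0,1)[0],key=len)
    e=cv2.fitEllipse(cv2.convexHull(cnt)) if len(cnt)>5 else None
    tc=atz(c,e[0],.102); print(c,"tin top",np.round(e[0],1),tc.round(4),loc(tc))
    med=np.median(g[lab==i]); w=np.clip(g-med-6,0,None)*(lab==i)*(np.hypot(xx-e[0][0],yy-e[0][1])<11.5)
    P=np.array([atz(c,(x,y),.102)[:2] for y,x in zip(*np.nonzero(w))]); ww=w[w>0]
    mu=(P*ww[:,None]).sum(0)/ww.sum(); D=P-mu; ev,V=np.linalg.eigh((D*ww[:,None]).T@D); v=V[:,1]
    if v@(mu-tc[:2])<0: v=-v
    a=np.degrees(np.arctan2(v[1],v[0])); a2=np.degrees(np.arctan2(*(mu-tc[:2])[::-1]))
    R=np.degrees(p[2]); wr=lambda t:(t+180)%360-180
    print(c,"stripe dir",a.round(1),"by centroid",a2.round(1),"tin yaw",wr(a+90).round(1),"rel rig",wr(a+90-R).round(1),wr(a2+90-R).round(1))
for c in("top","side"):
    meas(cv2.imread(f"pics/{c}{n}.png"),c,(0.598,0.252))
E
python3 c.py
```

```text
top green [343.4 184.7] 17 [ 0.1134 -0.0879]
top green [374.  198.4] 7 [ 0.0548 -0.1651]
top orange [375.  234.5] 4 [-0.0477 -0.1439] [-0.0484 -0.1424]
top orange [382.  234.3] 3 [-0.0517 -0.1636] [-0.0523 -0.1619]
top tin top [254.7 223.4] [0.5926 0.253  0.102 ] [0.0493 0.1747]
top stripe dir 15.0 by centroid 14.4 tin yaw 105.0 rel rig 91.8 91.2
side orange [268.7 227.1] 3126 [ 0.1458 -0.1424] [ 0.1411 -0.1205]
side orange [334.7 215.7] 3 [-0.0657 -0.2402] [-0.0671 -0.2168]
side orange [330.2 249.9] 689 [-0.0681 -0.0409] [-0.0695 -0.0206]
side tin top [281.3 267.4] [0.592  0.2508 0.102 ] [0.0483 0.1727]
side stripe dir 18.0 by centroid 11.5 tin yaw 108.0 rel rig 94.7 88.3
```

```bash
cat > d.py <<'E'
from h import *
from scipy.spatial.transform import Rotation as Ro
def st(p=True):
    s=r.get_state(); R=Ro.from_euler("xyz",s["eef_rot"],degrees=True).as_matrix()
    if p:
        print("t",s["time_s"],"tcp",s["tcp_pos"].round(4),"w",round(float(s["gripper_width"]),4),"F",s["contact_force"].round(1),"q",s["joints"].round(1))
        print("tool x",R[:,0].round(3),"y",R[:,1].round(3),"z",R[:,2].round(3),"jaw yaw",np.degrees(np.arctan2(R[1,1],R[0,1])).round(2))
    return s,R
def goto(target,jaw=None,plan=True):
    s,R=st(); d=R.T@(np.array(target)-s["tcp_pos"]); print("need shift /0.02",(d/.02).round(2))
    if jaw is not None:
        t=np.radians(jaw); y=np.array([np.cos(t),np.sin(t),0]); x=np.array([0,0,-1.]); T=np.stack([x,y,np.cross(x,y)],1)
        v=Ro.from_matrix(R.T@T).as_rotvec(); print("turn/0.08",(v/.08).round(2))
E
python3 -c "
from d import *
goto([.5925,.252,.2],15); goto([.5925,.252,.2],-165)"
```

```text
t 1.1 tcp [ 0.187  -0.6485  0.2376] w 0.0877 F [-0.5 -0.7 -0.6] q [-57.4  20.5   0.7  -0.  -70.1 -16.5]
tool x [ 0. -0. -1.] y [-0.277  0.961 -0.   ] z [0.961 0.277 0.   ] jaw yaw 106.09
need shift /0.02 [ 1.88 37.65 31.96]
turn/0.08 [19.87  0.   -0.  ]
t 1.1 tcp [ 0.187  -0.6485  0.2376] w 0.0877 F [-0.5 -0.7 -0.6] q [-57.4  20.5   0.7  -0.  -70.1 -16.5]
tool x [ 0. -0. -1.] y [-0.277  0.961 -0.   ] z [0.961 0.277 0.   ] jaw yaw 106.09
need shift /0.02 [ 1.88 37.65 31.96]
turn/0.08 [-19.4   0.    0. ]
```

Call:
{"fn": "arm_command", "kwargs": {"plan": [{"dy":0.99,"dz":0.84},{"dy":0.99,"dz":0.84},{"dy":0.99,"dz":0.84},{"dy":0.99,"dz":0.84},{"dy":0.99,"dz":0.84},{"dy":0.99,"dz":0.84},{"dy":0.99,"dz":0.84},{"dy":0.99,"dz":0.84},{"dy":0.99,"dz":0.84},{"dy":0.99,"dz":0.84},{"dy":0.99,"dz":0.84},{"dy":0.99,"dz":0.84},{"dy":0.99,"dz":0.84},{"dy":0.99,"dz":0.84},{"dy":0.99,"dz":0.84},{"dy":0.99,"dz":0.84},{"dy":0.99,"dz":0.84},{"dy":0.99,"dz":0.84},{"dy":0.99,"dz":0.84},{"dy":0.99,"dz":0.84}], "fingers": -1}}

```text
schema error: expected keys dx, dy, dz, wx, wy, wz
```

```bash
python3 -c "
from d import *
goto([.5925,.252,.2],-165)"
```

```text
t 1.1 tcp [ 0.187  -0.6485  0.2376] w 0.0877 F [-0.5 -0.7 -0.6] q [-57.4  20.5   0.7  -0.  -70.1 -16.5]
tool x [ 0. -0. -1.] y [-0.277  0.961 -0.   ] z [0.961 0.277 0.   ] jaw yaw 106.09
need shift /0.02 [ 1.88 37.65 31.96]
turn/0.08 [-19.4   0.    0. ]
```

All six keys are needed in each row.

Call:
{"fn": "arm_command", "kwargs": {"plan": [{"dx":0,"dy":0.99,"dz":0.84,"wx":0,"wy":0,"wz":0},{"dx":0,"dy":0.99,"dz":0.84,"wx":0,"wy":0,"wz":0},{"dx":0,"dy":0.99,"dz":0.84,"wx":0,"wy":0,"wz":0},{"dx":0,"dy":0.99,"dz":0.84,"wx":0,"wy":0,"wz":0},{"dx":0,"dy":0.99,"dz":0.84,"wx":0,"wy":0,"wz":0},{"dx":0,"dy":0.99,"dz":0.84,"wx":0,"wy":0,"wz":0},{"dx":0,"dy":0.99,"dz":0.84,"wx":0,"wy":0,"wz":0},{"dx":0,"dy":0.99,"dz":0.84,"wx":0,"wy":0,"wz":0},{"dx":0,"dy":0.99,"dz":0.84,"wx":0,"wy":0,"wz":0},{"dx":0,"dy":0.99,"dz":0.84,"wx":0,"wy":0,"wz":0},{"dx":0,"dy":0.99,"dz":0.84,"wx":0,"wy":0,"wz":0},{"dx":0,"dy":0.99,"dz":0.84,"wx":0,"wy":0,"wz":0},{"dx":0,"dy":0.99,"dz":0.84,"wx":0,"wy":0,"wz":0},{"dx":0,"dy":0.99,"dz":0.84,"wx":0,"wy":0,"wz":0},{"dx":0,"dy":0.99,"dz":0.84,"wx":0,"wy":0,"wz":0},{"dx":0,"dy":0.99,"dz":0.84,"wx":0,"wy":0,"wz":0},{"dx":0,"dy":0.99,"dz":0.84,"wx":0,"wy":0,"wz":0},{"dx":0,"dy":0.99,"dz":0.84,"wx":0,"wy":0,"wz":0},{"dx":0,"dy":0.99,"dz":0.84,"wx":0,"wy":0,"wz":0},{"dx":0,"dy":0.99,"dz":0.84,"wx":0,"wy":0,"wz":0}], "fingers": -1}}

```text
time_s: 2.77
tcp_pos: [0.4067, -0.1578, 0.2387]
eef_rot: [-28.0, 89.6, -12.4]
contact_force: [0.7, -0.4, -0.7]
gripper_width: 0.0878
```

```bash
python3 -c "
from d import *
goto([.5925,.252,.2],-165)"
```

```text
t 2.7667 tcp [ 0.4067 -0.1578  0.2387] w 0.0878 F [ 0.7 -0.4 -0.7] q [  5.   -3.1 -27.8   0.1 -64.8 -79.4]
tool x [ 0.007 -0.002 -1.   ] y [-0.27   0.963 -0.003] z [0.963 0.27  0.006] jaw yaw 105.68
need shift /0.02 [ 1.97 17.22 14.47]
turn/0.08 [-19.49   0.03   0.1 ]
```

Call:
{"fn": "arm_command", "kwargs": {"plan": [{"dx":0,"dy":0.99,"dz":0.84,"wx":0,"wy":0,"wz":0},{"dx":0,"dy":0.99,"dz":0.84,"wx":0,"wy":0,"wz":0},{"dx":0,"dy":0.99,"dz":0.84,"wx":0,"wy":0,"wz":0},{"dx":0,"dy":0.99,"dz":0.84,"wx":0,"wy":0,"wz":0},{"dx":0,"dy":0.99,"dz":0.84,"wx":0,"wy":0,"wz":0},{"dx":0,"dy":0.99,"dz":0.84,"wx":0,"wy":0,"wz":0},{"dx":0,"dy":0.99,"dz":0.84,"wx":0,"wy":0,"wz":0},{"dx":0,"dy":0.99,"dz":0.84,"wx":0,"wy":0,"wz":0},{"dx":0,"dy":0.99,"dz":0.84,"wx":0,"wy":0,"wz":0},{"dx":0,"dy":0.99,"dz":0.84,"wx":0,"wy":0,"wz":0},{"dx":0,"dy":0.99,"dz":0.84,"wx":0,"wy":0,"wz":0},{"dx":0,"dy":0.99,"dz":0.84,"wx":0,"wy":0,"wz":0},{"dx":0,"dy":0.99,"dz":0.84,"wx":0,"wy":0,"wz":0},{"dx":0,"dy":0.99,"dz":0.84,"wx":0,"wy":0,"wz":0},{"dx":0,"dy":0.99,"dz":0.84,"wx":0,"wy":0,"wz":0},{"dx":0,"dy":0.99,"dz":0.84,"wx":0,"wy":0,"wz":0}]}}

```text
time_s: 4.1
tcp_pos: [0.5852, 0.2421, 0.2458]
eef_rot: [-8.7, 89.0, 7.2]
contact_force: [0.2, 0.2, 0.2]
gripper_width: 0.0877
```

Call:
{"fn": "arm_command", "kwargs": {"plan": [{"dx":0,"dy":0,"dz":0,"wx":-1,"wy":0,"wz":0},{"dx":0,"dy":0,"dz":0,"wx":-1,"wy":0,"wz":0},{"dx":0,"dy":0,"dz":0,"wx":-1,"wy":0,"wz":0},{"dx":0,"dy":0,"dz":0,"wx":-1,"wy":0,"wz":0},{"dx":0,"dy":0,"dz":0,"wx":-1,"wy":0,"wz":0},{"dx":0,"dy":0,"dz":0,"wx":-1,"wy":0,"wz":0},{"dx":0,"dy":0,"dz":0,"wx":-1,"wy":0,"wz":0},{"dx":0,"dy":0,"dz":0,"wx":-1,"wy":0,"wz":0},{"dx":0,"dy":0,"dz":0,"wx":-1,"wy":0,"wz":0},{"dx":0,"dy":0,"dz":0,"wx":-1,"wy":0,"wz":0},{"dx":0,"dy":0,"dz":0,"wx":-1,"wy":0,"wz":0},{"dx":0,"dy":0,"dz":0,"wx":-1,"wy":0,"wz":0},{"dx":0,"dy":0,"dz":0,"wx":-1,"wy":0,"wz":0},{"dx":0,"dy":0,"dz":0,"wx":-1,"wy":0,"wz":0},{"dx":0,"dy":0,"dz":0,"wx":-1,"wy":0,"wz":0},{"dx":0,"dy":0,"dz":0,"wx":-1,"wy":0,"wz":0},{"dx":0,"dy":0,"dz":0,"wx":-1,"wy":0,"wz":0},{"dx":0,"dy":0,"dz":0,"wx":-1,"wy":0,"wz":0},{"dx":0,"dy":0,"dz":0,"wx":-1,"wy":0,"wz":0}]}}

```text
time_s: 5.68
tcp_pos: [0.5872, 0.2488, 0.2437]
eef_rot: [-102.7, 89.0, 4.7]
contact_force: [-0.3, -0.1, 1.1]
gripper_width: 0.0875
```

```bash
python3 -c "
from d import *
goto([.5925,.252,.2],-165)"
```

```text
t 5.6833 tcp [0.5872 0.2488 0.2437] w 0.0875 F [-0.3 -0.1  1.1] q [ 40.8  16.3  -4.8   0.6 -68.1 -23.6]
tool x [ 0.017  0.001 -1.   ] y [-0.954 -0.299 -0.016] z [-0.299  0.954 -0.004] jaw yaw -162.57
need shift /0.02 [ 2.19 -0.27  0.08]
turn/0.08 [ 0.53 -0.04  0.21]
```

Call:
{"fn": "arm_command", "kwargs": {"plan": [{"dx":1,"dy":-0.27,"dz":0.08,"wx":0.53,"wy":-0.04,"wz":0.21},{"dx":1,"dy":0,"dz":0,"wx":0,"wy":0,"wz":0},{"dx":1,"dy":0,"dz":0,"wx":0,"wy":0,"wz":0},{"dx":1,"dy":0,"dz":0,"wx":0,"wy":0,"wz":0},{"dx":0,"dy":0,"dz":0,"wx":0,"wy":0,"wz":0}]}}

```text
time_s: 6.1
tcp_pos: [0.5938, 0.253, 0.1638]
eef_rot: [-66.0, 89.7, 39.3]
contact_force: [-1.0, -0.6, -0.7]
gripper_width: 0.0871
```

```bash
cat > look.py <<'E'
import sys
from h import *
n=sys.argv[1]
for c,(x0,y0,w,h) in {"top":(210,150,220,160),"side":(220,170,180,160)}.items():
    p,d=r.capture(c); p=p[:,:,::-1]; cv2.imwrite(f"pics/{c}{n}.png",p)
    cv2.imwrite(f"pics/{c}{n}c.png",cv2.resize(p[y0:y0+h,x0:x0+w],None,fx=3.6,fy=3.6,interpolation=cv2.INTER_CUBIC))
E
python3 -c "
from d import *
goto([.5925,.252,.062],-165)"; python3 look.py 1
```

```text
t 6.1 tcp [0.5938 0.253  0.1638] w 0.0871 F [-1.  -0.6 -0.7] q [ 40.4  20.7  -9.2   0.  -59.8 -25.1]
tool x [ 0.004  0.003 -1.   ] y [-0.965 -0.263 -0.005] z [-0.263  0.965  0.002] jaw yaw -164.74
need shift /0.02 [ 5.09  0.1  -0.04]
turn/0.08 [0.06 0.03 0.06]
```

View pics/side1c.png

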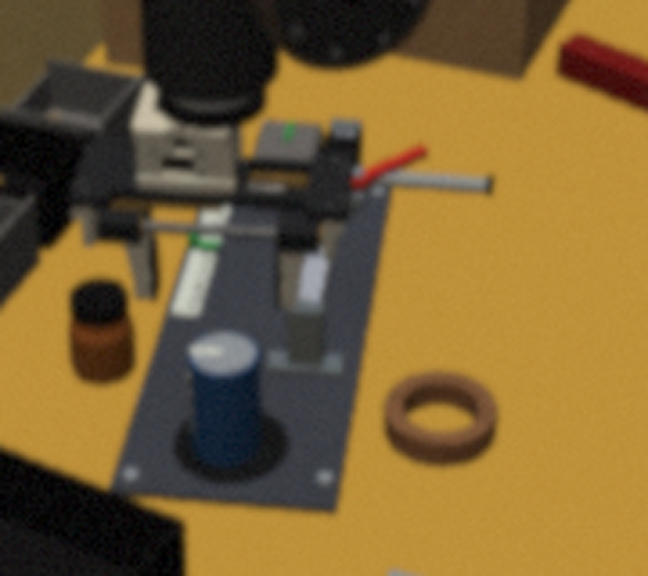

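Call:
{"fn": "arm_command", "kwargs": {"plan": [{"dx":1,"dy":0.1,"dz":-0.04,"wx":0.06,"wy":0.03,"wz":0.06},{"dx":1,"dy":0,"dz":0,"wx":0,"wy":0,"wz":0},{"dx":1,"dy":0,"dz":0,"wx":0,"wy":0,"wz":0},{"dx":1,"dy":0,"dz":0,"wx":0,"wy":0,"wz":0},{"dx":0.9,"dy":0,"dz":0,"wx":0,"wy":0,"wz":0},{"dx":0,"dy":0,"dz":0,"wx":0,"wy":0,"wz":0}]}}

```text
time_s: 6.7
tcp_pos: [0.6022, 0.2575, 0.0804]
eef_rot: [-77.5, 88.6, 27.7]
contact_force: [-0.7, -1.5, 0.1]
gripper_width: 0.0881
```

```bash
python3 -c "
from d import *
goto([.5925,.252,.062],-165)"
```

```text
t 6.7 tcp [0.6022 0.2575 0.0804] w 0.0881 F [-0.7 -1.5  0.1] q [ 40.4  25.5 -14.1   0.4 -49.  -25.5]
tool x [ 0.022  0.011 -1.   ] y [-0.965 -0.261 -0.024] z [-0.262  0.965  0.005] jaw yaw -164.84
need shift /0.02 [ 0.91  0.56 -0.14]
turn/0.08 [0.04 0.07 0.3 ]
```

Call:
{"fn": "arm_command", "kwargs": {"plan": [{"dx":0,"dy":0.56,"dz":-0.14,"wx":0,"wy":0.07,"wz":0.3},{"dx":0.4,"dy":0,"dz":0,"wx":0,"wy":0,"wz":0},{"dx":0.4,"dy":0,"dz":0,"wx":0,"wy":0,"wz":0},{"dx":0,"dy":0,"dz":0,"wx":0,"wy":0,"wz":0}]}}

```text
time_s: 7.03
tcp_pos: [0.5941, 0.2534, 0.0695]
eef_rot: [-75.6, 89.7, 29.7]
contact_force: [0.5, -0.1, -0.2]
gripper_width: 0.0874
```

```bash
python3 -c "
from d import *
goto([.5925,.252,.062],-165)"
```

```text
t 7.0333 tcp [0.5941 0.2534 0.0695] w 0.0874 F [ 0.5 -0.1 -0.2] q [ 40.4  26.  -14.8   0.1 -48.9 -25.2]
tool x [ 0.005  0.003 -1.   ] y [-0.965 -0.263 -0.005] z [-0.263  0.965  0.001] jaw yaw -164.76
need shift /0.02 [ 0.37  0.1  -0.04]
turn/0.08 [0.05 0.02 0.06]
```

Good. Small correction, then close gently.

Call:
{"fn": "arm_command", "kwargs": {"plan": [{"dx":0.3,"dy":0.1,"dz":-0.04,"wx":0.05,"wy":0.02,"wz":0.06},{"dx":0,"dy":0,"dz":0,"wx":0,"wy":0,"wz":0},{"dx":0,"dy":0,"dz":0,"wx":0,"wy":0,"wz":0}]}}

```text
time_s: 7.28
tcp_pos: [0.5932, 0.2526, 0.0646]
eef_rot: [-81.9, 89.9, 23.1]
contact_force: [-0.3, -0.8, 0.7]
gripper_width: 0.0876
```

Call:
{"fn": "arm_command", "kwargs": {"plan": [{"dx":0,"dy":0,"dz":0,"wx":0,"wy":0,"wz":0},{"dx":0,"dy":0,"dz":0,"wx":0,"wy":0,"wz":0},{"dx":0,"dy":0,"dz":0,"wx":0,"wy":0,"wz":0},{"dx":0,"dy":0,"dz":0,"wx":0,"wy":0,"wz":0},{"dx":0,"dy":0,"dz":0,"wx":0,"wy":0,"wz":0},{"dx":0,"dy":0,"dz":0,"wx":0,"wy":0,"wz":0},{"dx":0,"dy":0,"dz":0,"wx":0,"wy":0,"wz":0},{"dx":0,"dy":0,"dz":0,"wx":0,"wy":0,"wz":0},{"dx":0,"dy":0,"dz":0,"wx":0,"wy":0,"wz":0}], "fingers": 1, "force": 12}}

```text
time_s: 8.03
tcp_pos: [0.5931, 0.2525, 0.0653]
eef_rot: [-82.2, 89.9, 22.8]
contact_force: [-1.1, 0.1, 0.3]
gripper_width: 0.0535
```

```bash
python3 -c "
from d import *
goto([.5925,.252,.062],-165+90)"
```

```text
t 8.0333 tcp [0.5931 0.2525 0.0653] w 0.0535 F [-1.1  0.1  0.3] q [ 40.4  26.3 -15.1   0.1 -48.5 -25.4]
tool x [ 0.002  0.001 -1.   ] y [-0.966 -0.259 -0.002] z [-0.259  0.966  0.   ] jaw yaw -164.99
need shift /0.02 [ 0.16  0.04 -0.02]
turn/0.08 [-19.63  -0.02   0.03]
```

Call:
{"fn": "arm_command", "kwargs": {"plan": [{"dx":0,"dy":0,"dz":0,"wx":0.5,"wy":0,"wz":0},{"dx":0,"dy":0,"dz":0,"wx":0.9,"wy":0,"wz":0},{"dx":0,"dy":0,"dz":0,"wx":0.9,"wy":0,"wz":0},{"dx":0,"dy":0,"dz":0,"wx":0.9,"wy":0,"wz":0},{"dx":0,"dy":0,"dz":0,"wx":0.9,"wy":0,"wz":0},{"dx":0,"dy":0,"dz":0,"wx":0.9,"wy":0,"wz":0},{"dx":0,"dy":0,"dz":0,"wx":0.9,"wy":0,"wz":0},{"dx":0,"dy":0,"dz":0,"wx":0.9,"wy":0,"wz":0},{"dx":0,"dy":0,"dz":0,"wx":0.9,"wy":0,"wz":0},{"dx":0,"dy":0,"dz":0,"wx":0.9,"wy":0,"wz":0},{"dx":0,"dy":0,"dz":0,"wx":0.9,"wy":0,"wz":0},{"dx":0,"dy":0,"dz":0,"wx":0.9,"wy":0,"wz":0},{"dx":0,"dy":0,"dz":0,"wx":0.9,"wy":0,"wz":0},{"dx":0,"dy":0,"dz":0,"wx":0.9,"wy":0,"wz":0},{"dx":0,"dy":0,"dz":0,"wx":0.9,"wy":0,"wz":0},{"dx":0,"dy":0,"dz":0,"wx":0.5,"wy":0,"wz":0},{"dx":0,"dy":0,"dz":0,"wx":0,"wy":0,"wz":0},{"dx":0,"dy":0,"dz":0,"wx":0,"wy":0,"wz":0}]}}

```text
time_s: 9.53
tcp_pos: [0.594, 0.2514, 0.0653]
eef_rot: [-59.6, 89.8, -19.9]
contact_force: [-0.8, -0.1, 0.8]
gripper_width: 0.0538
```

```bash
python3 -c "
from d import *
goto([.593,.2525,.065],103.2)"
```

```text
t 9.5333 tcp [0.594  0.2514 0.0653] w 0.0538 F [-0.8 -0.1  0.8] q [ 40.3  26.3 -15.1   0.2 -48.6 -90.8]
tool x [ 0.003 -0.001 -1.   ] y [-0.638  0.77  -0.003] z [0.77  0.638 0.001] jaw yaw 129.65
need shift /0.02 [ 0.01  0.07 -0.  ]
turn/0.08 [5.77 0.03 0.03]
```

Call:
{"fn": "arm_command", "kwargs": {"plan": [{"dx":0,"dy":0,"dz":0,"wx":0.8,"wy":0,"wz":0},{"dx":0,"dy":0,"dz":0,"wx":0.9,"wy":0,"wz":0},{"dx":0,"dy":0,"dz":0,"wx":0.9,"wy":0,"wz":0},{"dx":0,"dy":0,"dz":0,"wx":0.9,"wy":0,"wz":0},{"dx":0,"dy":0,"dz":0,"wx":0.9,"wy":0,"wz":0},{"dx":0,"dy":0,"dz":0,"wx":0.6,"wy":0,"wz":0},{"dx":0,"dy":0,"dz":0,"wx":0,"wy":0,"wz":0},{"dx":0,"dy":0,"dz":0,"wx":0,"wy":0,"wz":0}]}}

```text
time_s: 10.2
tcp_pos: [0.5939, 0.251, 0.0653]
eef_rot: [-53.5, 89.8, -37.0]
contact_force: [-0.5, 0.9, -0.2]
gripper_width: 0.0539
```

```bash
python3 -c "
from d import *
goto([.593,.2525,.065],103.2)"; python3 look.py 2
```

```text
t 10.2 tcp [0.5939 0.251  0.0653] w 0.0539 F [-0.5  0.9 -0.2] q [  40.3   26.3  -15.1    0.2  -48.6 -114. ]
tool x [ 0.002 -0.002 -1.   ] y [-0.284  0.959 -0.002] z [0.959 0.284 0.002] jaw yaw 106.51
need shift /0.02 [ 0.01  0.08 -0.02]
turn/0.08 [0.72 0.02 0.03]
```

View pics/side2c.png

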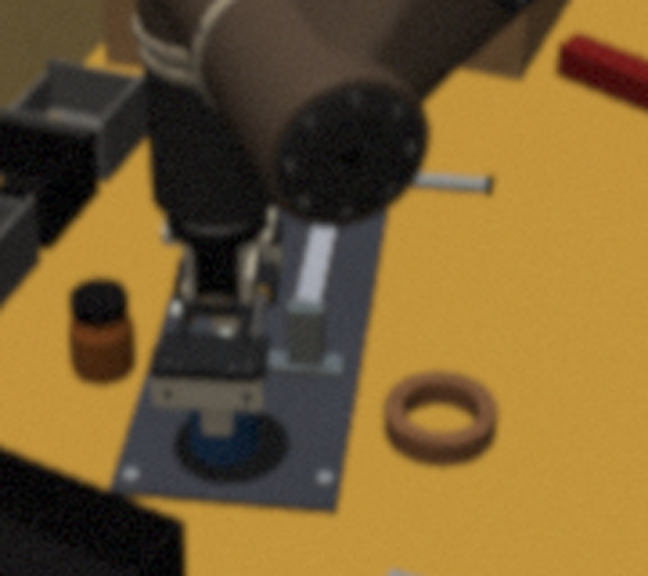

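View pics/top2c.png

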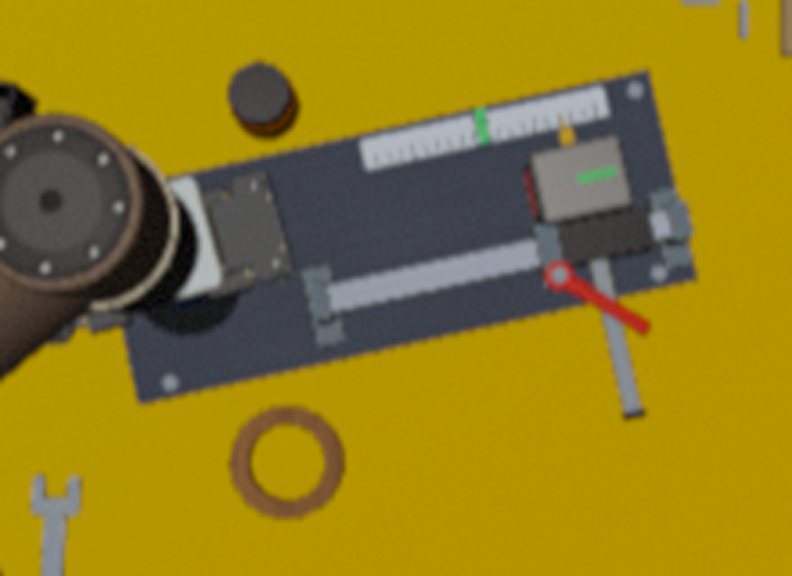

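Call:
{"fn": "arm_command", "kwargs": {"plan": [{"dx":0,"dy":0,"dz":0,"wx":0.72,"wy":0,"wz":0},{"dx":0,"dy":0,"dz":0,"wx":0,"wy":0,"wz":0},{"dx":0,"dy":0,"dz":0,"wx":0,"wy":0,"wz":0}]}}

```text
time_s: 10.55
tcp_pos: [0.5938, 0.251, 0.0653]
eef_rot: [-51.6, 89.8, -38.1]
contact_force: [0.1, 0.3, 0.2]
gripper_width: 0.0538
```

```bash
python3 -c "
from d import *
goto([.593,.2525,.065],103.2)"
```

```text
t 10.55 tcp [0.5938 0.251  0.0653] w 0.0538 F [0.1 0.3 0.2] q [  40.3   26.3  -15.1    0.2  -48.6 -117. ]
tool x [ 0.002 -0.002 -1.   ] y [-0.232  0.973 -0.002] z [0.973 0.232 0.002] jaw yaw 103.44
need shift /0.02 [ 0.01  0.08 -0.02]
turn/0.08 [0.05 0.02 0.03]
```

Call:
{"fn": "arm_command", "kwargs": {"plan": [{"dx":0,"dy":0,"dz":0,"wx":0,"wy":0,"wz":0},{"dx":0,"dy":0,"dz":0,"wx":0,"wy":0,"wz":0},{"dx":0,"dy":0,"dz":0,"wx":0,"wy":0,"wz":0},{"dx":0,"dy":0,"dz":0,"wx":0,"wy":0,"wz":0},{"dx":0,"dy":0,"dz":0,"wx":0,"wy":0,"wz":0},{"dx":0,"dy":0,"dz":0,"wx":0,"wy":0,"wz":0},{"dx":0,"dy":0,"dz":0,"wx":0,"wy":0,"wz":0},{"dx":0,"dy":0,"dz":0,"wx":0,"wy":0,"wz":0}], "fingers": -1}}

```text
time_s: 11.22
tcp_pos: [0.5943, 0.2514, 0.0654]
eef_rot: [-36.5, 89.8, -22.7]
contact_force: [-0.5, -0.5, -0.2]
gripper_width: 0.0873
```

Call:
{"fn": "arm_command", "kwargs": {"plan": [{"dx":-0.5,"dy":0,"dz":0,"wx":0,"wy":0,"wz":0},{"dx":-0.8,"dy":0,"dz":0,"wx":0,"wy":0,"wz":0},{"dx":-0.9,"dy":0,"dz":0,"wx":0,"wy":0,"wz":0},{"dx":-0.9,"dy":0,"dz":0,"wx":0,"wy":0,"wz":0},{"dx":-0.9,"dy":0,"dz":0,"wx":0,"wy":0,"wz":0},{"dx":-0.9,"dy":0,"dz":0,"wx":0,"wy":0,"wz":0},{"dx":0,"dy":0,"dz":0,"wx":0,"wy":0,"wz":0}]}}

```text
time_s: 11.8
tcp_pos: [0.5936, 0.2507, 0.1706]
eef_rot: [-75.8, 89.8, -62.0]
contact_force: [0.4, 0.4, 0.3]
gripper_width: 0.0875
```

```bash
python3 -c "
from d import *
goto([.50,-0.09,.16],103.2)"; python3 look.py 3
```

```text
t 11.8 tcp [0.5936 0.2507 0.1706] w 0.0875 F [0.4 0.4 0.3] q [  40.3   20.4   -8.7    0.3  -60.9 -116.6]
tool x [ 0.002 -0.004 -1.   ] y [-0.24   0.971 -0.004] z [0.971 0.24  0.001] jaw yaw 103.87
need shift /0.02 [  0.58 -15.41  -8.63]
turn/0.08 [0.15 0.01 0.05]
```

View pics/side3c.png

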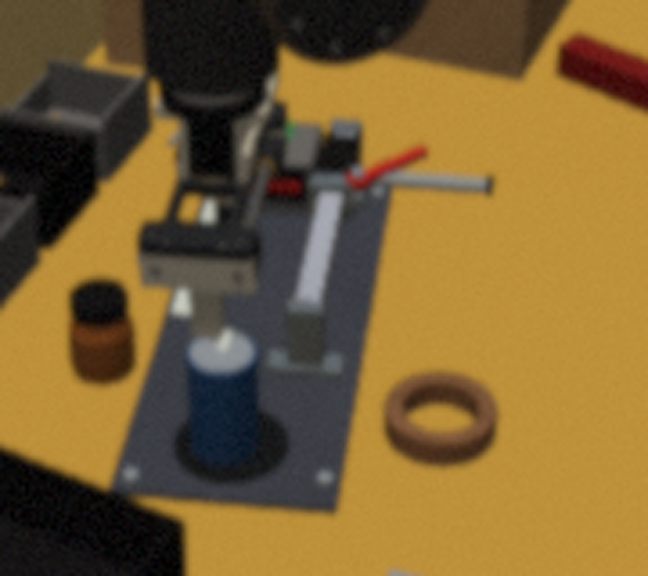

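Call:
{"fn": "arm_command", "kwargs": {"plan": [{"dx":0,"dy":-0.9,"dz":-0.5,"wx":0.15,"wy":0,"wz":0.05},{"dx":0,"dy":-0.95,"dz":-0.5,"wx":0,"wy":0,"wz":0},{"dx":0,"dy":-0.95,"dz":-0.5,"wx":0,"wy":0,"wz":0},{"dx":0,"dy":-0.95,"dz":-0.5,"wx":0,"wy":0,"wz":0},{"dx":0,"dy":-0.95,"dz":-0.5,"wx":0,"wy":0,"wz":0},{"dx":0,"dy":-0.95,"dz":-0.5,"wx":0,"wy":0,"wz":0},{"dx":0,"dy":-0.95,"dz":-0.5,"wx":0,"wy":0,"wz":0},{"dx":0,"dy":-0.95,"dz":-0.5,"wx":0,"wy":0,"wz":0},{"dx":0,"dy":-0.95,"dz":-0.5,"wx":0,"wy":0,"wz":0},{"dx":0,"dy":-0.95,"dz":-0.5,"wx":0,"wy":0,"wz":0},{"dx":0,"dy":-0.95,"dz":-0.5,"wx":0,"wy":0,"wz":0},{"dx":0,"dy":-0.95,"dz":-0.5,"wx":0,"wy":0,"wz":0},{"dx":0,"dy":-0.95,"dz":-0.5,"wx":0,"wy":0,"wz":0},{"dx":0,"dy":-0.95,"dz":-0.5,"wx":0,"wy":0,"wz":0},{"dx":0,"dy":-0.95,"dz":-0.5,"wx":0,"wy":0,"wz":0},{"dx":0,"dy":0,"dz":0,"wx":0,"wy":0,"wz":0}]}}

```text
time_s: 13.23
tcp_pos: [0.4961, -0.0759, 0.1565]
eef_rot: [-177.1, 88.5, -163.9]
contact_force: [-0.3, -0.3, -0.3]
gripper_width: 0.0876
```

```bash
python3 -c "
from d import *
goto([.5057,-0.0985,.1],103.2)"; python3 look.py 4; python3 c.py 4
```

```text
t 13.2333 tcp [ 0.4961 -0.0759  0.1565] w 0.0876 F [-0.3 -0.3 -0.3] q [ 13.8   9.2 -26.3   0.1 -56.  -90.7]
tool x [-0.026 -0.007 -1.   ] y [-0.229  0.974 -0.001] z [ 0.973  0.228 -0.027] jaw yaw 103.21
need shift /0.02 [ 2.82 -1.21  0.29]
turn/0.08 [ 0.   -0.34  0.02]
top green [343.4 184.7] 17 [ 0.1134 -0.0879]
top tin top [255.4 223. ] [0.5937 0.2511 0.102 ] [0.05   0.1727]
top stripe dir -77.5 by centroid -76.5 tin yaw 12.5 rel rig -0.8 0.2
side orange [268.7 227.1] 3096 [ 0.1458 -0.1423] [ 0.141  -0.1204]
side orange [334.7 215.7] 3 [-0.0657 -0.2402] [-0.0671 -0.2168]
side orange [330.3 250. ] 680 [-0.0683 -0.0406] [-0.0697 -0.0203]
side tin top [281.2 267. ] [0.5931 0.2492 0.102 ] [0.0489 0.1709]
side stripe dir -75.1 by centroid -75.2 tin yaw 14.9 rel rig 1.6 1.6
```

View pics/side4c.png

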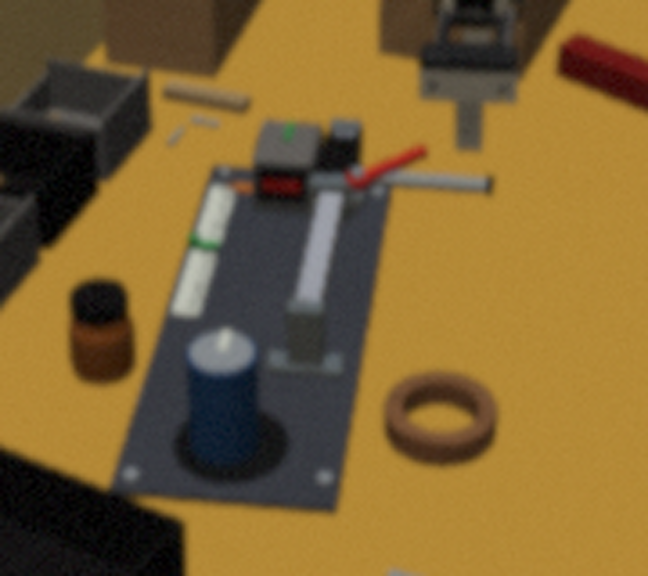

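View pics/top4c.png

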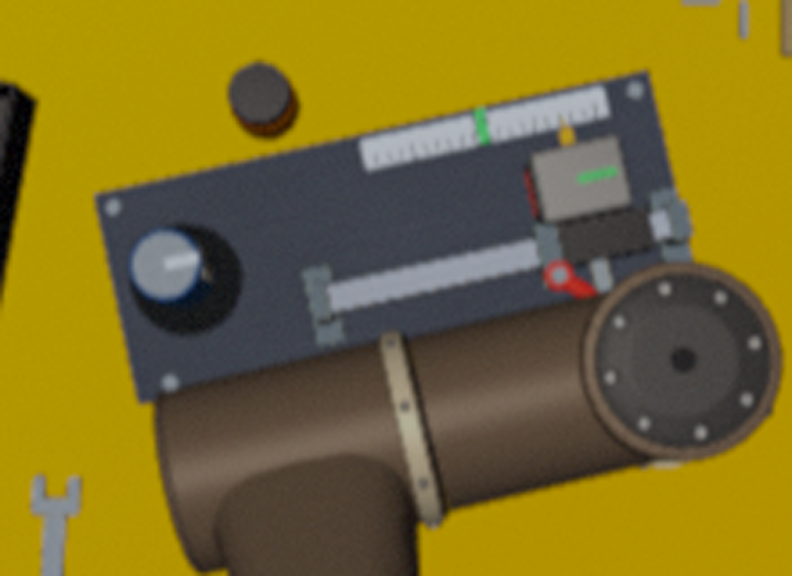

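Call:
{"fn": "arm_command", "kwargs": {"plan": [{"dx":0,"dy":-0.8,"dz":0.2,"wx":0,"wy":-0.34,"wz":0.02},{"dx":0.9,"dy":-0.4,"dz":0.1,"wx":0,"wy":0,"wz":0},{"dx":0.9,"dy":0,"dz":0,"wx":0,"wy":0,"wz":0},{"dx":0.8,"dy":0,"dz":0,"wx":0,"wy":0,"wz":0},{"dx":0,"dy":0,"dz":0,"wx":0,"wy":0,"wz":0},{"dx":0,"dy":0,"dz":0,"wx":0,"wy":0,"wz":0}]}}

```text
time_s: 13.83
tcp_pos: [0.5107, -0.0938, 0.1024]
eef_rot: [4.5, 89.8, 17.9]
contact_force: [-0.1, -0.1, -0.6]
gripper_width: 0.0877
```

```bash
python3 -c "
from d import *
goto([.5057,-0.0985,.05],103.2)"; python3 look.py 5
```

```text
t 13.8333 tcp [ 0.5107 -0.0938  0.1024] w 0.0877 F [-0.1 -0.1 -0.6] q [ 11.3  13.5 -29.1  -0.  -47.2 -87.8]
tool x [ 0.003  0.001 -1.   ] y [-0.232  0.973  0.   ] z [0.973 0.232 0.003] jaw yaw 103.39
need shift /0.02 [ 2.62 -0.17 -0.31]
turn/0.08 [ 0.04  0.04 -0.  ]
```

View pics/side5c.png

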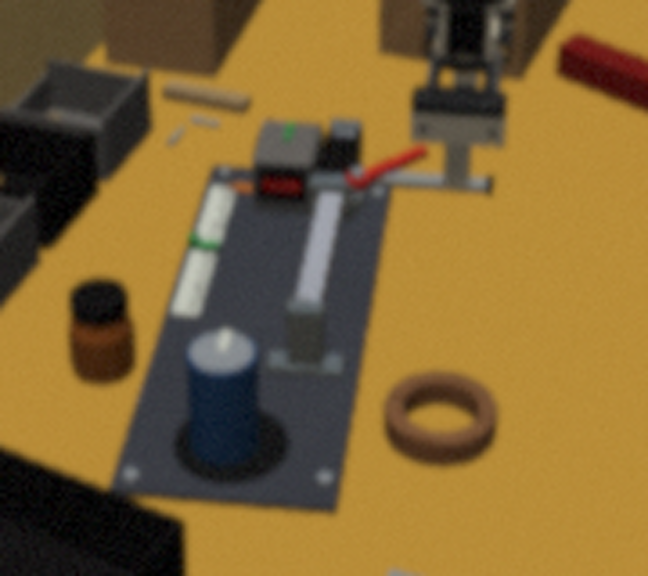

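Call:
{"fn": "arm_command", "kwargs": {"plan": [{"dx":0,"dy":-0.17,"dz":-0.31,"wx":0.04,"wy":0.04,"wz":0},{"dx":0.6,"dy":0,"dz":0,"wx":0,"wy":0,"wz":0},{"dx":0.6,"dy":0,"dz":0,"wx":0,"wy":0,"wz":0},{"dx":0.6,"dy":0,"dz":0,"wx":0,"wy":0,"wz":0},{"dx":0.5,"dy":0,"dz":0,"wx":0,"wy":0,"wz":0},{"dx":0,"dy":0,"dz":0,"wx":0,"wy":0,"wz":0},{"dx":0,"dy":0,"dz":0,"wx":0,"wy":0,"wz":0}]}}

```text
time_s: 14.52
tcp_pos: [0.5087, -0.0981, 0.0619]
eef_rot: [-6.0, 89.4, 7.4]
contact_force: [0.3, 0.6, -0.1]
gripper_width: 0.0878
```

```bash
python3 -c "
from d import *
goto([.5057,-0.0985,.05],103.2)"; python3 look.py 6
```

```text
t 14.5167 tcp [ 0.5087 -0.0981  0.0619] w 0.0878 F [ 0.3  0.6 -0.1] q [ 10.8  16.4 -32.1   0.1 -40.9 -87.6]
tool x [ 0.011  0.001 -1.   ] y [-0.231  0.973 -0.001] z [0.973 0.231 0.011] jaw yaw 103.33
need shift /0.02 [ 0.59  0.01 -0.16]
turn/0.08 [0.03 0.14 0.01]
```

View pics/side6c.png

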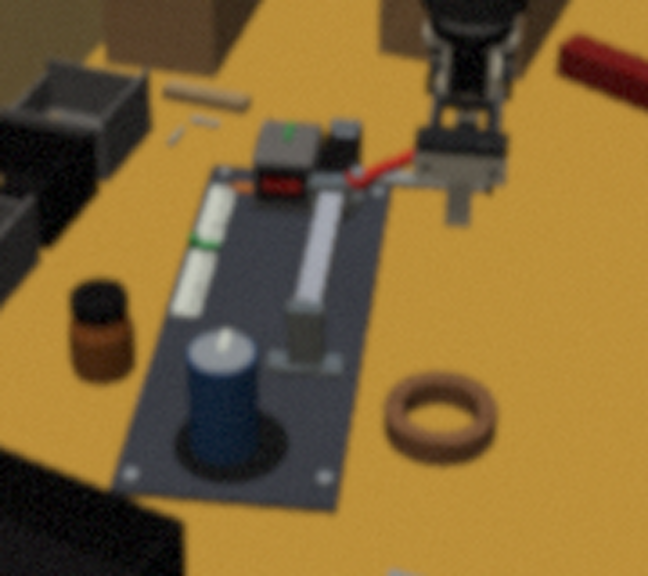

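Call:
{"fn": "arm_command", "kwargs": {"plan": [{"dx":0.5,"dy":0,"dz":-0.16,"wx":0.03,"wy":0.14,"wz":0},{"dx":0,"dy":0,"dz":0,"wx":0,"wy":0,"wz":0},{"dx":0,"dy":0,"dz":0,"wx":0,"wy":0,"wz":0}]}}

```text
time_s: 14.87
tcp_pos: [0.5066, -0.0986, 0.0528]
eef_rot: [-36.3, 89.9, -23.1]
contact_force: [0.2, -0.5, -0.5]
gripper_width: 0.0874
```

Call:
{"fn": "arm_command", "kwargs": {"plan": [{"dx":0,"dy":0,"dz":0,"wx":0,"wy":0,"wz":0},{"dx":0,"dy":0,"dz":0,"wx":0,"wy":0,"wz":0},{"dx":0,"dy":0,"dz":0,"wx":0,"wy":0,"wz":0},{"dx":0,"dy":0,"dz":0,"wx":0,"wy":0,"wz":0},{"dx":0,"dy":0,"dz":0,"wx":0,"wy":0,"wz":0},{"dx":0,"dy":0,"dz":0,"wx":0,"wy":0,"wz":0},{"dx":0,"dy":0,"dz":0,"wx":0,"wy":0,"wz":0},{"dx":0,"dy":0,"dz":0,"wx":0,"wy":0,"wz":0},{"dx":0,"dy":0,"dz":0,"wx":0,"wy":0,"wz":0},{"dx":0,"dy":0,"dz":0,"wx":0,"wy":0,"wz":0},{"dx":0,"dy":0,"dz":0,"wx":0,"wy":0,"wz":0},{"dx":0,"dy":0,"dz":0,"wx":0,"wy":0,"wz":0}], "fingers": 1, "force": 20}}

```text
time_s: 15.87
tcp_pos: [0.507, -0.0988, 0.0533]
eef_rot: [-35.4, 89.8, -22.1]
contact_force: [0.1, -0.2, -1.2]
gripper_width: 0.0132
```

```bash
python3 -c "
from d import *
goto([.5057,-0.0985,.05],103.2)"; python3 look.py 7
```

```text
t 15.8667 tcp [ 0.507  -0.0988  0.0533] w 0.0132 F [ 0.1 -0.2 -1.2] q [ 10.8  17.2 -32.5   0.1 -40.2 -87.8]
tool x [ 0.003 -0.001 -1.   ] y [-0.228  0.974 -0.002] z [0.974 0.228 0.002] jaw yaw 103.2
need shift /0.02 [ 0.17  0.03 -0.06]
turn/0.08 [0.   0.03 0.02]
```

View pics/top7c.png

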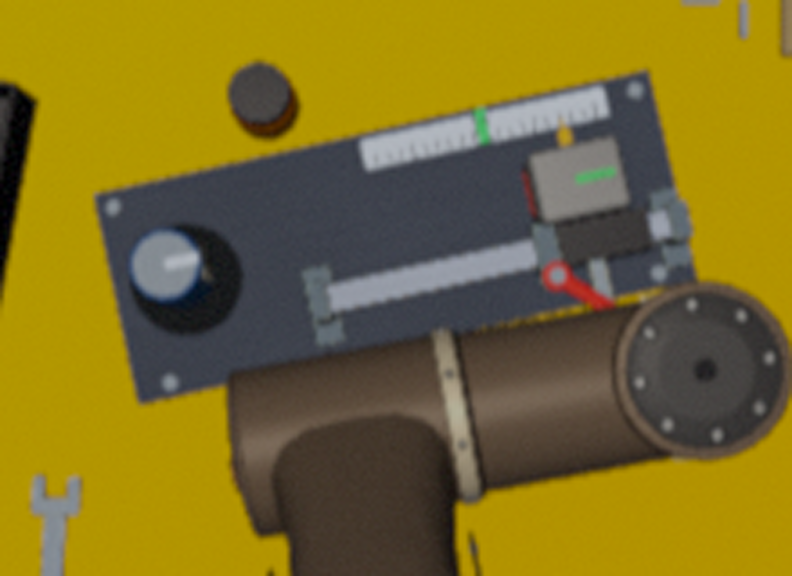

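Call:
{"fn": "arm_command", "kwargs": {"plan": [{"dx":0,"dy":0.3,"dz":0,"wx":0,"wy":0,"wz":0},{"dx":0,"dy":0.4,"dz":0,"wx":0,"wy":0,"wz":0},{"dx":0,"dy":0.4,"dz":0,"wx":0,"wy":0,"wz":0},{"dx":0,"dy":0.4,"dz":0,"wx":0,"wy":0,"wz":0},{"dx":0,"dy":0.4,"dz":0,"wx":0,"wy":0,"wz":0},{"dx":0,"dy":0.4,"dz":0,"wx":0,"wy":0,"wz":0},{"dx":0,"dy":0.3,"dz":0,"wx":0,"wy":0,"wz":0},{"dx":0,"dy":0,"dz":0,"wx":0,"wy":0,"wz":0}]}}

```text
time_s: 16.63
tcp_pos: [0.4947, -0.0464, 0.0533]
eef_rot: [-58.9, 89.7, -45.7]
contact_force: [2.8, -3.9, -2.2]
gripper_width: 0.0131
```

```bash
python3 -c "
from d import *
s,R=st(); 
d=s['tcp_pos']-np.array([.507,-.0988,.0533]); a=.2302
print('rig d',d[0]*np.cos(a)+d[1]*np.sin(a),-d[0]*np.sin(a)+d[1]*np.cos(a),d[2])
goto([.5057,-0.0985,.053],103.2)"; python3 look.py 8
```

```text
t 16.6333 tcp [ 0.4947 -0.0464  0.0533] w 0.0131 F [ 2.8 -3.9 -2.2] q [ 17.6  15.6 -35.1   0.4 -39.2 -94.7]
tool x [ 0.004 -0.004 -1.   ] y [-0.228  0.974 -0.005] z [0.974 0.228 0.003] jaw yaw 103.18
rig d 1.234863579345491e-05 0.053804701465557235 1.8501256661224152e-05
t 16.6333 tcp [ 0.4947 -0.0464  0.0533] w 0.0131 F [ 2.8 -3.9 -2.2] q [ 17.6  15.6 -35.1   0.4 -39.2 -94.7]
tool x [ 0.004 -0.004 -1.   ] y [-0.228  0.974 -0.005] z [0.974 0.228 0.003] jaw yaw 103.18
need shift /0.02 [ 0.03 -2.66 -0.06]
turn/0.08 [-0.    0.03  0.06]
```

View pics/top8c.png

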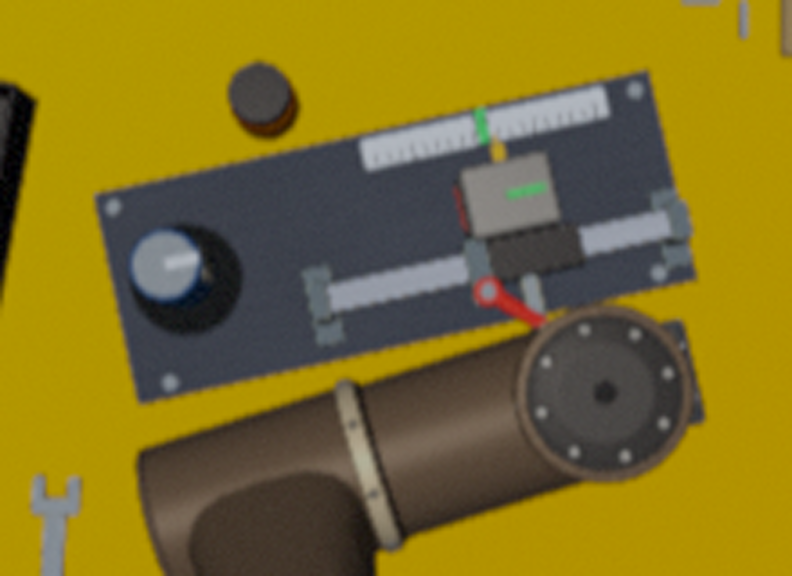

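```bash
cat > e.py <<'E'
from rig import *
import sys
from scipy.ndimage import map_coordinates
n=sys.argv[1]
P={"top":np.array([0.58458653,0.07161474,0.23113482]),"side":np.array([0.58175256,0.07681518,0.22888534])}
for c in("top","side"):
    im=cv2.imread(f"pics/{c}{n}.png").astype(float); B,G,Rr=im[...,0],im[...,1],im[...,2]
    p=P[c]; 
    # rectify onto plane in rig coords, 0.5mm grid: x .07-.13, y -.17..0
    def rect(z):
        xs=np.arange(.130,.065,-.0005); ys=np.arange(0,-.17,-.0005)
        X,Y=np.meshgrid(xs,ys,indexing="ij"); W=toworld(p,np.stack([X,Y,0*X+z],-1))
        m=cm(c); f=240/np.tan(np.radians(m["vertical_fov"])/2)
        Cc=W@np.array(m["R"]).T+np.array(m["t"]); u=Cc[...,0]/Cc[...,2]*f+m["cx"]; v=Cc[...,1]/Cc[...,2]*f+m["cy"]
        return xs,ys,np.stack([map_coordinates(k,[v,u],order=1) for k in (B,G,Rr)],-1)
    xs,ys,a=rect(.0105)
    g=np.clip(a[...,1]-np.maximum(a[...,0],a[...,2])-15,0,None)*((xs>.1)[:,None]); gy=(g.sum(0)*ys).sum()/g.sum(); gx=(g.sum(1)*xs).sum()/g.sum()
    print(c,"mark y %.4f x %.4f"%(gy,gx),g.sum().round())
    for z in (.010,.015,.02):
        xs,ys,a=rect(z)
        o=np.clip(np.minimum(a[...,2],a[...,1]+60)-a[...,0]-40,0,None)*(a[...,2]>a[...,1]+15)*((xs<.112)[:,None])*((xs>.082)[:,None])
        print("  pointer z",z,"y %.4f x %.4f"%((o.sum(0)*ys).sum()/o.sum(),(o.sum(1)*xs).sum()/o.sum()),o.sum().round())
    xs,ys,a=rect(.0105); cv2.imwrite(f"pics/rect_{c}{n}.png",cv2.resize(np.clip(a,0,255).astype(np.uint8),None,fx=2.2,fy=2.2))
E
python3 e.py 8; python3 e.py 0
```

```text
top mark y -0.0879 x 0.1145 42343.0
  pointer z 0.01 y -0.0961 x 0.0906 39808.0
  pointer z 0.015 y -0.0958 x 0.0900 39490.0
  pointer z 0.02 y -0.0955 x 0.0893 38845.0
side mark y -0.1005 x 0.1144 33929.0
  pointer z 0.01 y -0.1391 x 0.0932 36900.0
  pointer z 0.015 y -0.1319 x 0.0919 36516.0
  pointer z 0.02 y -0.1247 x 0.0907 35850.0
top mark y -0.0878 x 0.1146 40008.0
  pointer z 0.01 y -0.1525 x 0.0908 39543.0
  pointer z 0.015 y -0.1520 x 0.0901 39242.0
  pointer z 0.02 y -0.1515 x 0.0895 38695.0
side mark y -0.1004 x 0.1144 33096.0
  pointer z 0.01 y nan x nan 0.0
  pointer z 0.015 y nan x nan 0.0
  pointer z 0.02 y nan x nan 0.0e.py:22: RuntimeWarning: invalid value encountered in scalar divide
  print("  pointer z",z,"y %.4f x %.4f"%((o.sum(0)*ys).sum()/o.sum(),(o.sum(1)*xs).sum()/o.sum()),o.sum().round())
```

View pics/rect_top8.png

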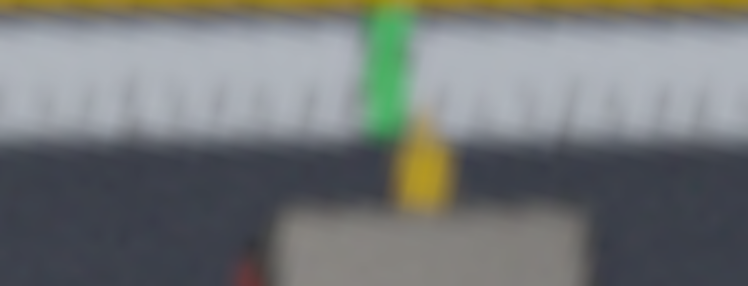

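View pics/rect_side8.png

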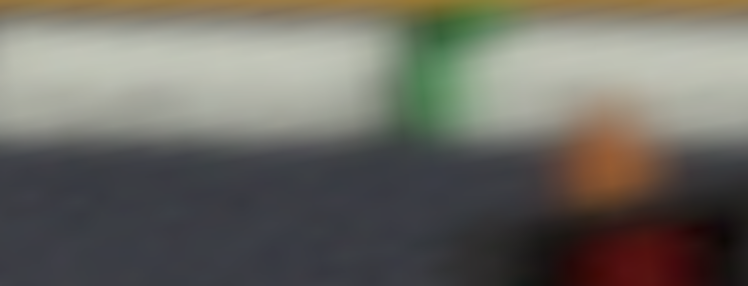

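Call:
{"fn": "arm_command", "kwargs": {"plan": [{"dx":0,"dy":0.36,"dz":0,"wx":0,"wy":0,"wz":0},{"dx":0,"dy":0,"dz":0,"wx":0,"wy":0,"wz":0},{"dx":0,"dy":0,"dz":0,"wx":0,"wy":0,"wz":0}]}}

```text
time_s: 16.98
tcp_pos: [0.4933, -0.0402, 0.0533]
eef_rot: [-62.3, 89.7, -49.1]
contact_force: [1.4, -4.8, -2.0]
gripper_width: 0.0136
```

```bash
cat > rd.py <<'E'
from d import *
s,R=st(); 
d=s['tcp_pos']-np.array([.507,-.0988,.0533]); a=.2302
print('rig d',round(d[0]*np.cos(a)+d[1]*np.sin(a),4),round(-d[0]*np.sin(a)+d[1]*np.cos(a),4),d[2].round(4))
goto(s['tcp_pos'],103.2)
E
python3 rd.py; python3 look.py 9; python3 e.py 9
```

```text
t 16.9833 tcp [ 0.4933 -0.0402  0.0533] w 0.0136 F [ 1.4 -4.8 -2. ] q [ 18.4  15.5 -35.3   0.4 -39.1 -95.5]
tool x [ 0.003 -0.004 -1.   ] y [-0.228  0.974 -0.005] z [0.974 0.228 0.002] jaw yaw 103.2
rig d 0.0001 0.0602 0.0
t 16.9833 tcp [ 0.4933 -0.0402  0.0533] w 0.0136 F [ 1.4 -4.8 -2. ] q [ 18.4  15.5 -35.3   0.4 -39.1 -95.5]
tool x [ 0.003 -0.004 -1.   ] y [-0.228  0.974 -0.005] z [0.974 0.228 0.002] jaw yaw 103.2
need shift /0.02 [0. 0. 0.]
turn/0.08 [-0.    0.03  0.06]
top mark y -0.0878 x 0.1153 39627.0
  pointer z 0.01 y -0.0898 x 0.0908 38684.0
  pointer z 0.015 y -0.0895 x 0.0901 38401.0
  pointer z 0.02 y -0.0892 x 0.0894 37925.0
side mark y -0.1006 x 0.1143 34099.0
  pointer z 0.01 y -0.1326 x 0.0925 38332.0
  pointer z 0.015 y -0.1254 x 0.0912 37914.0
  pointer z 0.02 y -0.1183 x 0.0900 37074.0
```

View pics/top9c.png

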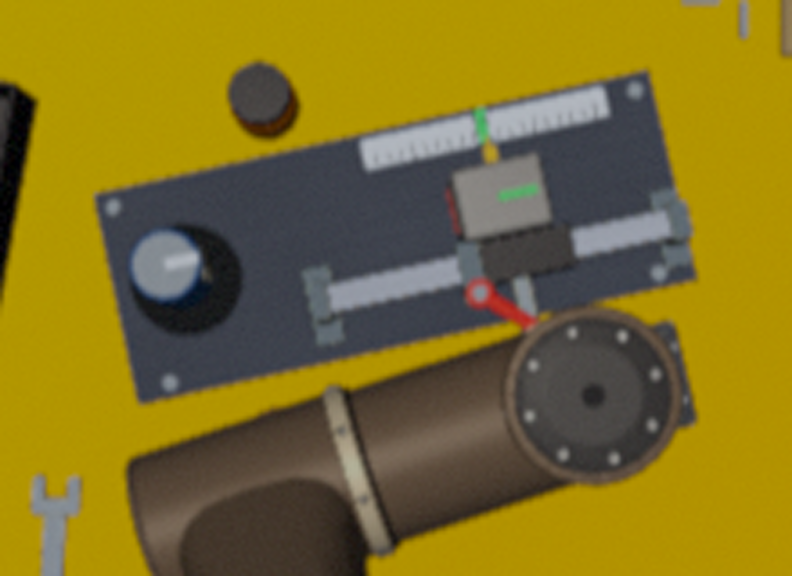

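View pics/side9c.png

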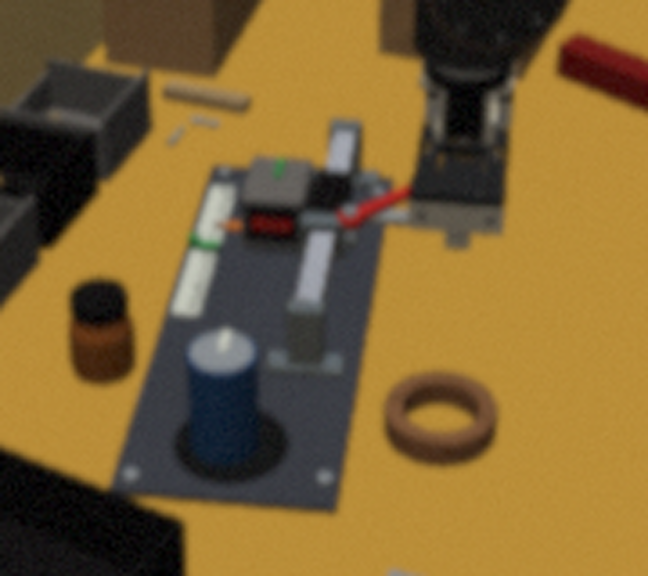

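Call:
{"fn": "arm_command", "kwargs": {"plan": [{"dx":0,"dy":0,"dz":0.4,"wx":0,"wy":0,"wz":0},{"dx":0,"dy":0,"dz":0.4,"wx":0,"wy":0,"wz":0},{"dx":0,"dy":0,"dz":0.4,"wx":0,"wy":0,"wz":0},{"dx":0,"dy":0,"dz":0,"wx":0,"wy":0,"wz":0}]}}

```text
time_s: 17.42
tcp_pos: [0.4964, -0.0434, 0.0513]
eef_rot: [-170.2, 87.8, -157.4]
contact_force: [13.5, -0.7, -9.0]
gripper_width: 0.0133
```

```bash
python3 rd.py
```

```text
t 17.4167 tcp [ 0.4964 -0.0434  0.0513] w 0.0133 F [13.5 -0.7 -9. ] q [ 17.8  17.1 -33.2   0.3 -42.  -95.1]
tool x [-0.036 -0.015 -0.999] y [-0.223  0.975 -0.007] z [ 0.974  0.222 -0.038] jaw yaw 102.86
rig d 0.0023 0.0563 -0.002
t 17.4167 tcp [ 0.4964 -0.0434  0.0513] w 0.0133 F [13.5 -0.7 -9. ] q [ 17.8  17.1 -33.2   0.3 -42.  -95.1]
tool x [-0.036 -0.015 -0.999] y [-0.223  0.975 -0.007] z [ 0.974  0.222 -0.038] jaw yaw 102.86
need shift /0.02 [0. 0. 0.]
turn/0.08 [-0.08 -0.48  0.08]
```

Call:
{"fn": "arm_command", "kwargs": {"plan": [{"dx":0,"dy":0.2,"dz":0,"wx":-0.08,"wy":-0.48,"wz":0.08},{"dx":0,"dy":0,"dz":0,"wx":0,"wy":0,"wz":0},{"dx":0,"dy":0,"dz":0,"wx":0,"wy":0,"wz":0}], "force": 8}}

```text
time_s: 17.67
tcp_pos: [0.4958, -0.0408, 0.0513]
eef_rot: [-128.2, 90.0, -115.1]
contact_force: [2.9, -2.6, -3.7]
gripper_width: 0.0138
```

```bash
python3 rd.py
```

```text
t 17.6667 tcp [ 0.4958 -0.0408  0.0513] w 0.0138 F [ 2.9 -2.6 -3.7] q [ 18.   16.  -34.8   0.  -39.3 -94.9]
tool x [-0.    -0.001 -1.   ] y [-0.228  0.974 -0.   ] z [ 0.974  0.228 -0.   ] jaw yaw 103.16
rig d 0.0024 0.059 -0.002
t 17.6667 tcp [ 0.4958 -0.0408  0.0513] w 0.0138 F [ 2.9 -2.6 -3.7] q [ 18.   16.  -34.8   0.  -39.3 -94.9]
tool x [-0.    -0.001 -1.   ] y [-0.228  0.974 -0.   ] z [ 0.974  0.228 -0.   ] jaw yaw 103.16
need shift /0.02 [0. 0. 0.]
turn/0.08 [-0.01 -0.    0.01]
```

Call:
{"fn": "arm_command", "kwargs": {"plan": [{"dx":0,"dy":0.05,"dz":0.5,"wx":0,"wy":0,"wz":0},{"dx":0,"dy":0.05,"dz":0.5,"wx":0,"wy":0,"wz":0},{"dx":0,"dy":0.05,"dz":0.5,"wx":0,"wy":0,"wz":0}]}}

```text
time_s: 17.92
tcp_pos: [0.5092, -0.0367, 0.0475]
eef_rot: [-178.2, 88.1, -165.4]
contact_force: [-10.2, -7.8, 4.5]
gripper_width: 0.0134
```

```bash
python3 rd.py
```

```text
t 17.9167 tcp [ 0.5092 -0.0367  0.0475] w 0.0134 F [-10.2  -7.8   4.5] q [ 17.9  18.2 -31.8  -0.2 -41.8 -94.9]
tool x [-0.032 -0.008 -0.999] y [-0.222  0.975 -0.001] z [ 0.975  0.222 -0.033] jaw yaw 102.83
rig d 0.0163 0.0599 -0.0058
t 17.9167 tcp [ 0.5092 -0.0367  0.0475] w 0.0134 F [-10.2  -7.8   4.5] q [ 17.9  18.2 -31.8  -0.2 -41.8 -94.9]
tool x [-0.032 -0.008 -0.999] y [-0.222  0.975 -0.001] z [ 0.975  0.222 -0.033] jaw yaw 102.83
need shift /0.02 [0. 0. 0.]
turn/0.08 [-0.08 -0.41  0.01]
```

Call:
{"fn": "arm_command", "kwargs": {"plan": [{"dx":-0.25,"dy":0.03,"dz":0.4,"wx":-0.08,"wy":-0.4,"wz":0},{"dx":-0.1,"dy":0.05,"dz":0.5,"wx":0,"wy":-0.2,"wz":0},{"dx":-0.1,"dy":0.05,"dz":0.5,"wx":0,"wy":-0.2,"wz":0}]}}

```text
time_s: 18.17
tcp_pos: [0.5175, -0.0345, 0.0486]
eef_rot: [-173.0, 89.4, -160.3]
contact_force: [-17.2, -9.7, 8.6]
gripper_width: 0.0157
```

```bash
python3 rd.py
```

```text
t 18.1667 tcp [ 0.5175 -0.0345  0.0486] w 0.0157 F [-17.2  -9.7   8.6] q [ 17.9  18.2 -31.8   0.  -40.7 -95.2]
tool x [-0.011 -0.004 -1.   ] y [-0.221  0.975 -0.001] z [ 0.975  0.221 -0.011] jaw yaw 102.75
rig d 0.0249 0.0602 -0.0047
t 18.1667 tcp [ 0.5175 -0.0345  0.0486] w 0.0157 F [-17.2  -9.7   8.6] q [ 17.9  18.2 -31.8   0.  -40.7 -95.2]
tool x [-0.011 -0.004 -1.   ] y [-0.221  0.975 -0.001] z [ 0.975  0.221 -0.011] jaw yaw 102.75
need shift /0.02 [0. 0. 0.]
turn/0.08 [-0.1  -0.14  0.02]
```

```bash
python3 look.py 10; python3 e.py 10 | head -4
```

```text
top mark y -0.0878 x 0.1154 39095.0
  pointer z 0.01 y -0.0888 x 0.0908 37708.0
  pointer z 0.015 y -0.0885 x 0.0901 37200.0
  pointer z 0.02 y -0.0882 x 0.0894 37053.0
```

View pics/side10c.png

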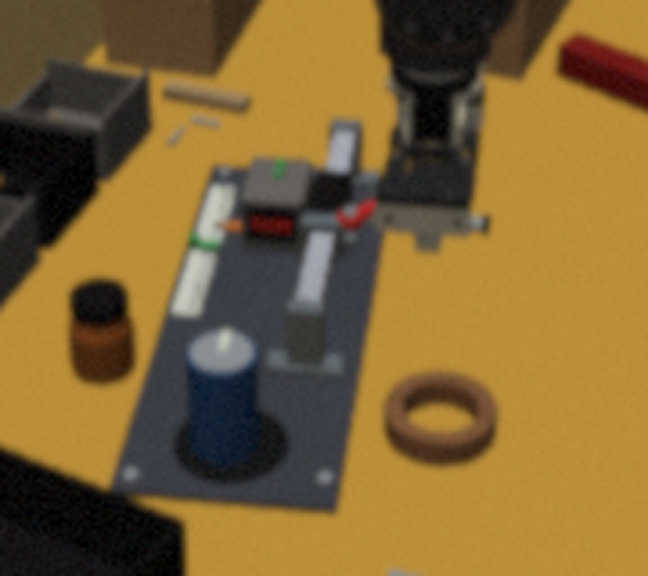

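View pics/top10c.png

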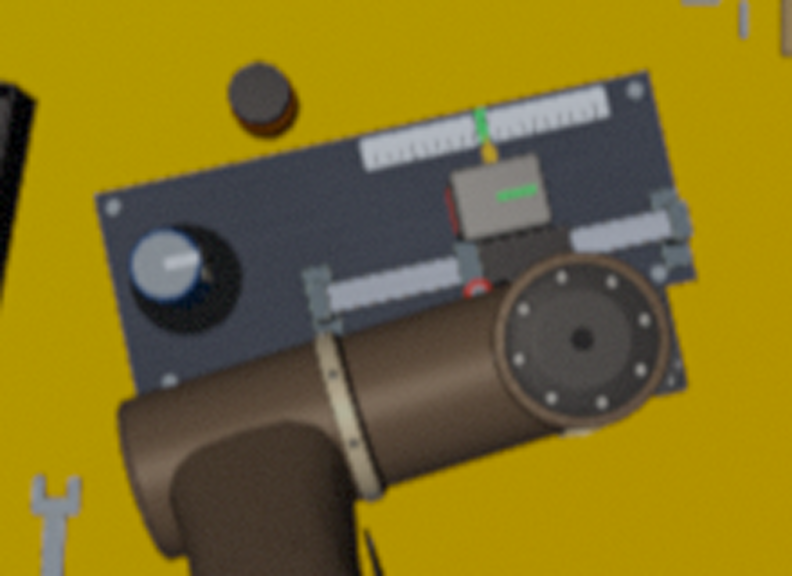

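Call:
{"fn": "arm_command", "kwargs": {"plan": [{"dx":-0.15,"dy":0.05,"dz":0.5,"wx":-0.1,"wy":-0.25,"wz":0},{"dx":-0.15,"dy":0.05,"dz":0.5,"wx":0,"wy":-0.2,"wz":0},{"dx":-0.15,"dy":0.05,"dz":0.5,"wx":0,"wy":-0.2,"wz":0}], "force": 11}}

```text
time_s: 18.52
tcp_pos: [0.5183, -0.0341, 0.0484]
eef_rot: [-176.2, 89.1, -163.6]
contact_force: [-19.2, -8.1, 7.2]
gripper_width: 0.0133
```

```bash
python3 rd.py
```

```text
t 18.5167 tcp [ 0.5183 -0.0341  0.0484] w 0.0133 F [-19.2  -8.1   7.2] q [ 17.9  18.4 -31.4  -0.  -41.1 -95.3]
tool x [-0.016 -0.005 -1.   ] y [-0.217  0.976 -0.001] z [ 0.976  0.217 -0.016] jaw yaw 102.56
rig d 0.0257 0.0604 -0.0049
t 18.5167 tcp [ 0.5183 -0.0341  0.0484] w 0.0133 F [-19.2  -8.1   7.2] q [ 17.9  18.4 -31.4  -0.  -41.1 -95.3]
tool x [-0.016 -0.005 -1.   ] y [-0.217  0.976 -0.001] z [ 0.976  0.217 -0.016] jaw yaw 102.56
need shift /0.02 [0. 0. 0.]
turn/0.08 [-0.14 -0.2   0.01]
```

Call:
{"fn": "arm_command", "kwargs": {"plan": [{"dx":-0.2,"dy":0.05,"dz":0.6,"wx":-0.14,"wy":-0.3,"wz":0},{"dx":-0.2,"dy":0.05,"dz":0.7,"wx":-0.05,"wy":-0.25,"wz":0},{"dx":-0.2,"dy":0.05,"dz":0.7,"wx":-0.05,"wy":-0.25,"wz":0}], "force": 8}}

```text
time_s: 18.77
tcp_pos: [0.5295, -0.0312, 0.0499]
eef_rot: [179.2, 89.6, -167.9]
contact_force: [-15.1, -8.6, -2.2]
gripper_width: 0.0138
```

```bash
python3 rd.py
```

```text
t 18.7667 tcp [ 0.5295 -0.0312  0.0499] w 0.0138 F [-15.1  -8.6  -2.2] q [ 17.8  18.9 -30.3  -0.1 -41.2 -94.8]
tool x [-0.007 -0.002 -1.   ] y [-0.224  0.975  0.   ] z [ 0.974  0.224 -0.008] jaw yaw 102.96
rig d 0.0373 0.0607 -0.0034
t 18.7667 tcp [ 0.5295 -0.0312  0.0499] w 0.0138 F [-15.1  -8.6  -2.2] q [ 17.8  18.9 -30.3  -0.1 -41.2 -94.8]
tool x [-0.007 -0.002 -1.   ] y [-0.224  0.975  0.   ] z [ 0.974  0.224 -0.008] jaw yaw 102.96
need shift /0.02 [0. 0. 0.]
turn/0.08 [-0.05 -0.1  -0.  ]
```

Moving well (12 mm). Continue the same.

Call:
{"fn": "arm_command", "kwargs": {"plan": [{"dx":-0.15,"dy":0.05,"dz":0.7,"wx":-0.08,"wy":-0.25,"wz":0},{"dx":-0.15,"dy":0.05,"dz":0.7,"wx":-0.05,"wy":-0.2,"wz":0},{"dx":-0.15,"dy":0.05,"dz":0.7,"wx":-0.05,"wy":-0.2,"wz":0},{"dx":-0.15,"dy":0.05,"dz":0.7,"wx":-0.05,"wy":-0.2,"wz":0}]}}

```text
time_s: 19.1
tcp_pos: [0.5504, -0.026, 0.0492]
eef_rot: [175.5, 89.5, -171.2]
contact_force: [-15.0, -8.4, 1.6]
gripper_width: 0.0134
```

```bash
python3 rd.py; python3 look.py 11; python3 e.py 11 | head -4
```

```text
t 19.1 tcp [ 0.5504 -0.026   0.0492] w 0.0134 F [-15.   -8.4   1.6] q [ 17.6  20.6 -27.6  -0.1 -42.3 -94.2]
tool x [-0.009 -0.001 -1.   ] y [-0.229  0.973  0.001] z [ 0.973  0.229 -0.009] jaw yaw 103.26
rig d 0.0588 0.061 -0.0041
t 19.1 tcp [ 0.5504 -0.026   0.0492] w 0.0134 F [-15.   -8.4   1.6] q [ 17.6  20.6 -27.6  -0.1 -42.3 -94.2]
tool x [-0.009 -0.001 -1.   ] y [-0.229  0.973  0.001] z [ 0.973  0.229 -0.009] jaw yaw 103.26
need shift /0.02 [0. 0. 0.]
turn/0.08 [ 0.01 -0.12 -0.01]
top mark y -0.0878 x 0.1153 39419.0
  pointer z 0.01 y -0.0888 x 0.0907 37658.0
  pointer z 0.015 y -0.0885 x 0.0900 37351.0
  pointer z 0.02 y -0.0882 x 0.0894 36800.0
```

View pics/side11c.png

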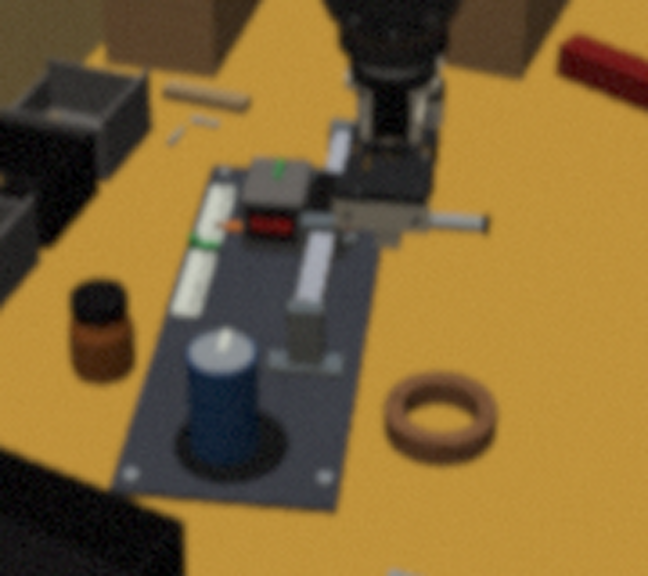

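Call:
{"fn": "arm_command", "kwargs": {"plan": [{"dx":-0.15,"dy":0.05,"dz":0.7,"wx":0,"wy":-0.25,"wz":0},{"dx":-0.15,"dy":0.05,"dz":0.7,"wx":0,"wy":-0.2,"wz":0},{"dx":-0.15,"dy":0.05,"dz":0.7,"wx":0,"wy":-0.2,"wz":0}]}}

```text
time_s: 19.45
tcp_pos: [0.566, -0.0222, 0.0486]
eef_rot: [175.6, 89.4, -171.7]
contact_force: [-36.1, -12.4, 23.8]
gripper_width: 0.0137
```

```bash
python3 rd.py
```

```text
t 19.45 tcp [ 0.566  -0.0222  0.0486] w 0.0137 F [-36.1 -12.4  23.8] q [ 17.5  21.8 -25.6  -0.1 -43.2 -94.6]
tool x [-0.011 -0.002 -1.   ] y [-0.22   0.975  0.001] z [ 0.975  0.22  -0.011] jaw yaw 102.72
rig d 0.075 0.0611 -0.0047
t 19.45 tcp [ 0.566  -0.0222  0.0486] w 0.0137 F [-36.1 -12.4  23.8] q [ 17.5  21.8 -25.6  -0.1 -43.2 -94.6]
tool x [-0.011 -0.002 -1.   ] y [-0.22   0.975  0.001] z [ 0.975  0.22  -0.011] jaw yaw 102.72
need shift /0.02 [0. 0. 0.]
turn/0.08 [-0.1  -0.13 -0.01]
```

Call:
{"fn": "arm_command", "kwargs": {"plan": [{"dx":0,"dy":0.05,"dz":0.5,"wx":-0.1,"wy":-0.15,"wz":0},{"dx":0,"dy":0.08,"dz":0.5,"wx":0,"wy":-0.1,"wz":0},{"dx":0,"dy":0.1,"dz":0.2,"wx":0,"wy":0,"wz":0}]}}

```text
time_s: 19.7
tcp_pos: [0.5653, -0.0228, 0.048]
eef_rot: [-175.4, 87.6, -162.4]
contact_force: [-1.2, -5.9, 4.5]
gripper_width: 0.0134
```

```bash
python3 rd.py; python3 look.py 12; python3 e.py 12 | head -4; python3 c.py 12 | grep -E "stripe|tin"; python3 - <<'E'
from h import *
p,d=r.capture("side"); q=cv2.resize(p[195:245,290:370,::-1],None,fx=9,fy=9,interpolation=cv2.INTER_CUBIC); cv2.imwrite("pics/z12.png",q)
for n in("lever","lever_tip"):
  for c in("side","top"):
    print(n,c,[(np.round(x["centre"],1),round(x["score"],2)) for x in r.spot_point(c,n)[:2]])
E
```

```text
t 19.7 tcp [ 0.5653 -0.0228  0.048 ] w 0.0134 F [-1.2 -5.9  4.5] q [ 17.5  22.6 -24.4   0.  -45.3 -94.5]
tool x [-0.039 -0.012 -0.999] y [-0.226  0.974 -0.003] z [ 0.973  0.225 -0.041] jaw yaw 103.05
rig d 0.0741 0.0607 -0.0053
t 19.7 tcp [ 0.5653 -0.0228  0.048 ] w 0.0134 F [-1.2 -5.9  4.5] q [ 17.5  22.6 -24.4   0.  -45.3 -94.5]
tool x [-0.039 -0.012 -0.999] y [-0.226  0.974 -0.003] z [ 0.973  0.225 -0.041] jaw yaw 103.05
need shift /0.02 [0. 0. 0.]
turn/0.08 [-0.03 -0.51  0.04]
top mark y -0.0878 x 0.1154 38973.0
  pointer z 0.01 y -0.0891 x 0.0906 39181.0
  pointer z 0.015 y -0.0888 x 0.0899 38884.0
  pointer z 0.02 y -0.0885 x 0.0893 37896.0
top tin top [254.8 221. ] [0.599  0.2528 0.102 ] [0.0555 0.173 ]
top stripe dir -77.1 by centroid -100.4 tin yaw 12.9 rel rig -0.4 -23.7
side tin top [281. 267.] [0.5935 0.2493 0.102 ] [0.0493 0.171 ]
side stripe dir -75.4 by centroid -77.2 tin yaw 14.6 rel rig 1.4 -0.4Traceback (most recent call last):
  File "<stdin>", line 5, in <module>
ValueError: it knows: bin, carton, grip, handle, jar, lever_tip, mark_centre, offcut, pad, pointer, rig, solvent, tape, tin, tin_centre, window, wrench
```

View pics/z12.png

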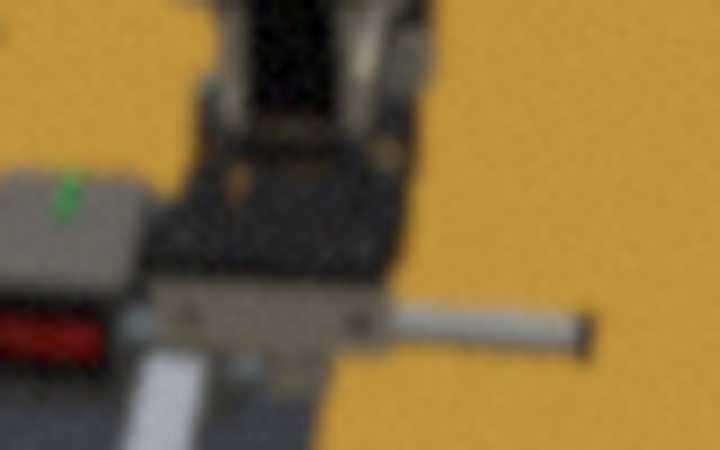

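View pics/top12c.png

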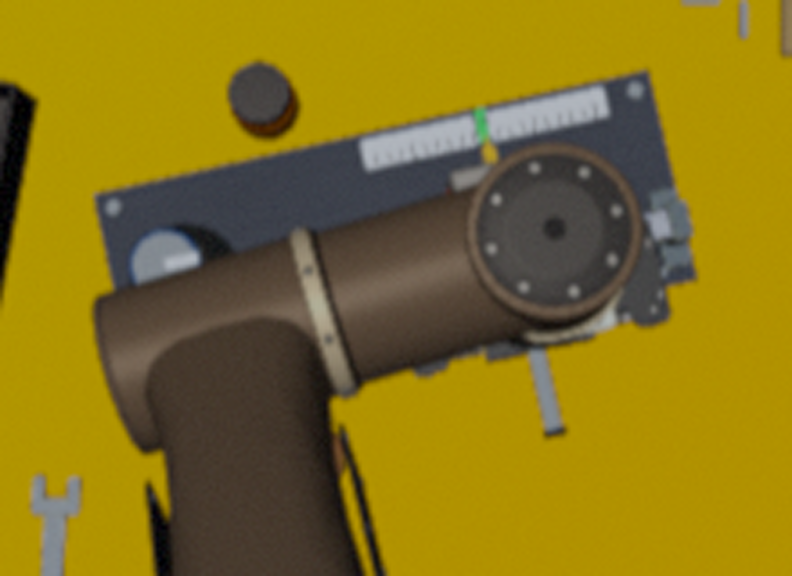

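Call:
{"fn": "arm_command", "kwargs": {"plan": [{"dx":-0.1,"dy":0.08,"dz":0.5,"wx":-0.03,"wy":-0.5,"wz":0.04},{"dx":-0.1,"dy":0.06,"dz":0.6,"wx":0,"wy":-0.2,"wz":0},{"dx":-0.1,"dy":0.06,"dz":0.7,"wx":0,"wy":-0.2,"wz":0}]}}

```text
time_s: 20.1
tcp_pos: [0.5657, -0.0227, 0.0477]
eef_rot: [-177.6, 87.9, -164.8]
contact_force: [-43.6, -13.2, 38.0]
gripper_width: 0.0136
```

```bash
python3 rd.py
```

```text
t 20.1 tcp [ 0.5657 -0.0227  0.0477] w 0.0136 F [-43.6 -13.2  38. ] q [ 17.4  22.6 -24.5  -0.1 -45.  -94.6]
tool x [-0.036 -0.01  -0.999] y [-0.221  0.975 -0.002] z [ 0.975  0.221 -0.037] jaw yaw 102.8
rig d 0.0745 0.0606 -0.0056
t 20.1 tcp [ 0.5657 -0.0227  0.0477] w 0.0136 F [-43.6 -13.2  38. ] q [ 17.4  22.6 -24.5  -0.1 -45.  -94.6]
tool x [-0.036 -0.01  -0.999] y [-0.221  0.975 -0.002] z [ 0.975  0.221 -0.037] jaw yaw 102.8
need shift /0.02 [0. 0. 0.]
turn/0.08 [-0.09 -0.46  0.02]
```

Call:
{"fn": "arm_command", "kwargs": {"plan": [{"dx":0,"dy":0.1,"dz":0.3,"wx":-0.05,"wy":-0.1,"wz":0},{"dx":0,"dy":0.1,"dz":0.3,"wx":0,"wy":0,"wz":0},{"dx":0,"dy":0.1,"dz":0.3,"wx":0,"wy":0,"wz":0}], "force": 12}}

```text
time_s: 20.35
tcp_pos: [0.5646, -0.0215, 0.048]
eef_rot: [-175.6, 86.2, -162.7]
contact_force: [-19.8, -9.7, 21.9]
gripper_width: 0.0137
```

```bash
python3 rd.py; python3 look.py 13; python3 rd.py |head -3; python3 e.py 13 ; python3 - <<'E'
from h import *
for c in("side","top"):
  for n in("lever_tip","pointer","mark_centre"):
    print(n,c,[(np.round(x["centre"],1),round(x["score"],2)) for x in r.spot_point(c,n)[:2]])
E
```

```text
t 20.35 tcp [ 0.5646 -0.0215  0.048 ] w 0.0137 F [-19.8  -9.7  21.9] q [ 17.7  23.3 -23.4  -0.  -47.1 -94.7]
tool x [-0.063 -0.02  -0.998] y [-0.224  0.975 -0.005] z [ 0.973  0.223 -0.065] jaw yaw 102.95
rig d 0.0737 0.0622 -0.0053
t 20.35 tcp [ 0.5646 -0.0215  0.048 ] w 0.0137 F [-19.8  -9.7  21.9] q [ 17.7  23.3 -23.4  -0.  -47.1 -94.7]
tool x [-0.063 -0.02  -0.998] y [-0.224  0.975 -0.005] z [ 0.973  0.223 -0.065] jaw yaw 102.95
need shift /0.02 [0. 0. 0.]
turn/0.08 [-0.06 -0.82  0.06]
t 20.45 tcp [ 0.5645 -0.0214  0.0479] w 0.0133 F [-20.3  -9.5  23.2] q [ 17.7  23.3 -23.4  -0.  -47.1 -94.7]
tool x [-0.063 -0.02  -0.998] y [-0.224  0.975 -0.005] z [ 0.973  0.223 -0.066] jaw yaw 102.95
rig d 0.0737 0.0622 -0.0054
top mark y -0.0879 x 0.1155 38643.0
  pointer z 0.01 y -0.0865 x 0.0950 4599.0
  pointer z 0.015 y -0.0862 x 0.0943 4618.0
  pointer z 0.02 y -0.0859 x 0.0936 4554.0
side mark y -0.1005 x 0.1145 36374.0
  pointer z 0.01 y -0.1304 x 0.0930 39206.0
  pointer z 0.015 y -0.1232 x 0.0917 38797.0
  pointer z 0.02 y -0.1160 x 0.0904 38150.0
lever_tip side [(array([311. , 229.9]), 0.45), (array([341.5, 287.2]), 0.23)]
pointer side [(array([281.5, 234.8]), 0.56)]
mark_centre side [(array([279.1, 241.2]), 0.56)]
lever_tip top [(array([284. , 180.6]), 0.39)]
pointer top []
mark_centre top [(array([340.7, 184.5]), 0.35)]
```

View pics/rect_top13.png

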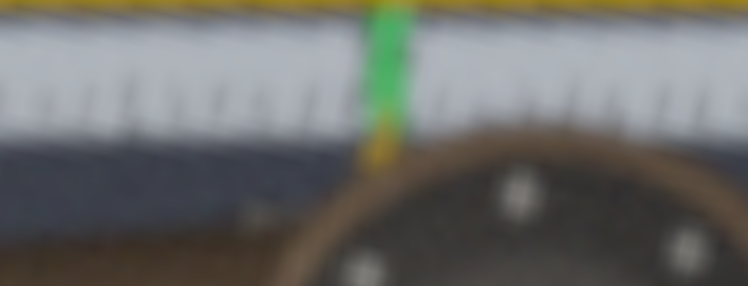

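View pics/side13c.png

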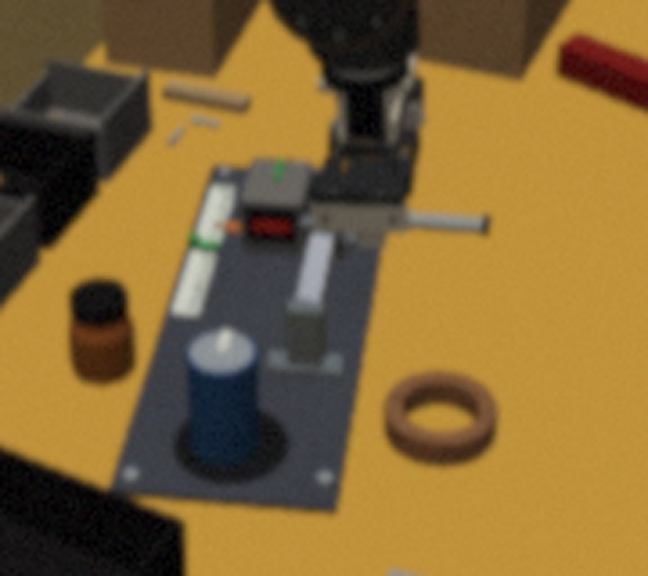

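Call:
{"fn": "arm_command", "kwargs": {"plan": [{"dx":0,"dy":0.03,"dz":0.3,"wx":0,"wy":-0.3,"wz":0},{"dx":0,"dy":0.03,"dz":0.3,"wx":0,"wy":-0.3,"wz":0}]}}

```text
time_s: 20.92
tcp_pos: [0.5652, -0.0224, 0.0478]
eef_rot: [-170.2, 87.7, -157.3]
contact_force: [-18.2, -7.1, 21.8]
gripper_width: 0.0136
```

```bash
python3 rd.py; python3 look.py 14; python3 e.py 14; python3 c.py 14|grep -E "tin|stripe"; python3 rd.py |head -3
```

```text
t 20.9167 tcp [ 0.5652 -0.0224  0.0478] w 0.0136 F [-18.2  -7.1  21.8] q [ 17.7  22.6 -24.6   0.3 -45.1 -95. ]
tool x [-0.038 -0.016 -0.999] y [-0.223  0.975 -0.007] z [ 0.974  0.223 -0.04 ] jaw yaw 102.9
rig d 0.0741 0.0611 -0.0055
t 20.9167 tcp [ 0.5652 -0.0224  0.0478] w 0.0136 F [-18.2  -7.1  21.8] q [ 17.7  22.6 -24.6   0.3 -45.1 -95. ]
tool x [-0.038 -0.016 -0.999] y [-0.223  0.975 -0.007] z [ 0.974  0.223 -0.04 ] jaw yaw 102.9
need shift /0.02 [0. 0. 0.]
turn/0.08 [-0.07 -0.5   0.09]
top mark y -0.0878 x 0.1155 38853.0
  pointer z 0.01 y -0.0886 x 0.0903 38696.0
  pointer z 0.015 y -0.0883 x 0.0897 38057.0
  pointer z 0.02 y -0.0880 x 0.0891 37038.0
side mark y -0.1006 x 0.1145 35931.0
  pointer z 0.01 y -0.1317 x 0.0924 43903.0
  pointer z 0.015 y -0.1245 x 0.0911 43408.0
  pointer z 0.02 y -0.1173 x 0.0899 42349.0
top tin top [255.  221.7] [0.5972 0.2524 0.102 ] [0.0537 0.1731]
top stripe dir -77.2 by centroid -93.1 tin yaw 12.8 rel rig -0.5 -16.3
side tin top [281.1 267. ] [0.5933 0.2494 0.102 ] [0.0493 0.1711]
side stripe dir -74.3 by centroid -77.3 tin yaw 15.7 rel rig 2.5 -0.6
t 21.0167 tcp [ 0.5652 -0.0225  0.0478] w 0.0136 F [-16.8  -8.1  19.9] q [ 17.7  22.6 -24.7   0.3 -45.  -95. ]
tool x [-0.037 -0.016 -0.999] y [-0.223  0.975 -0.007] z [ 0.974  0.223 -0.04 ] jaw yaw 102.89
rig d 0.0741 0.061 -0.0055
```

View pics/rect_top14.png

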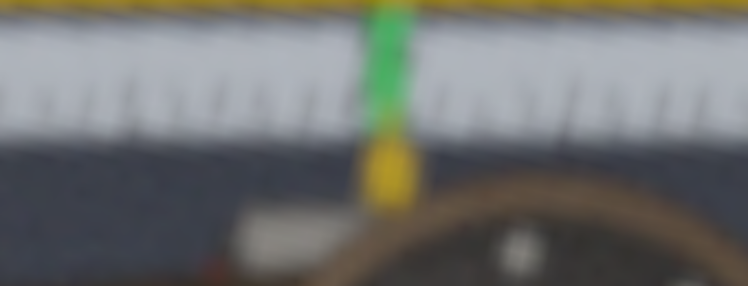

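View pics/side14.png

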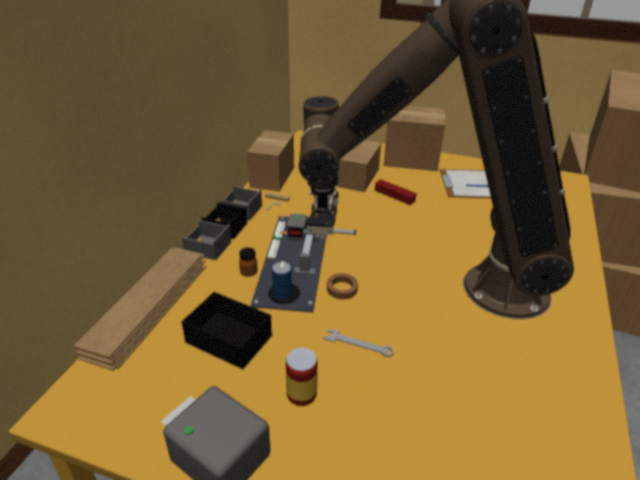

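```bash
python3 - <<'E'
from rig import *
for p in ([.5846,.0716,.2311],[.5818,.0768,.2289]):
    for th in (0,.1,.2,.4):
        l=[-.022-.08*np.sin(th),-.054-.08*np.cos(th),.076]
        print(th,proj("side",toworld(p,l)).round(1),proj("top",toworld(p,l)).round(1))
for n in("top14","side14"):
    im=cv2.imread(f"pics/{n}.png"); a=(im[190:250,280:360] if n=="side14" else im[170:270,320:420]); cv2.imwrite(f"pics/zz_{n}.png",cv2.resize(a,None,fx=7,fy=5.9 if n=="top14" else 7,interpolation=cv2.INTER_CUBIC)) 
E
```

```text
0 [319.  216.4] [371.3 224.7]
0.1 [321.5 216.7] [371.8 227.6]
0.2 [323.9 217. ] [372.  230.5]
0.4 [328.5 218.2] [371.6 236.3]
0 [319.4 217.4] [369.4 225.8]
0.1 [321.8 217.7] [369.9 228.7]
0.2 [324.3 218.1] [370.1 231.6]
0.4 [328.9 219.2] [369.7 237.4]
```

View pics/zz_side14.png

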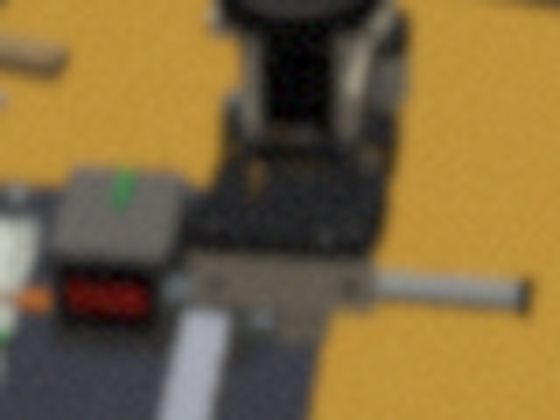

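View pics/zz_top14.png

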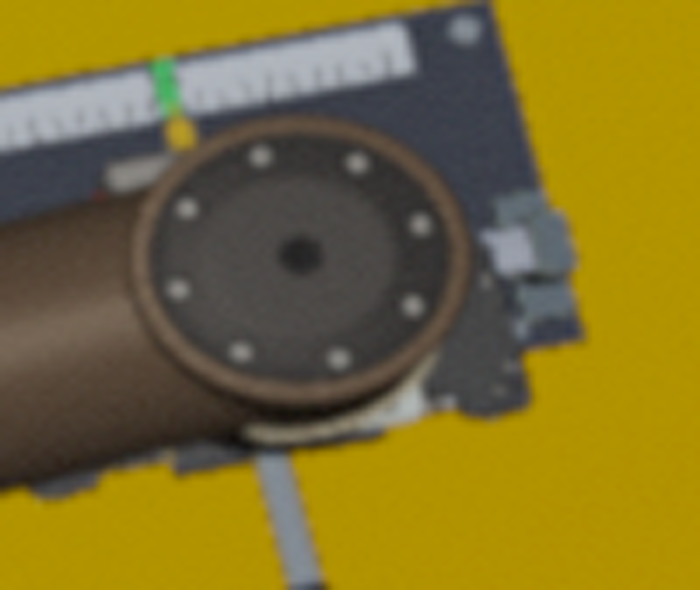

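```bash
python3 -c "
from h import *
print(r.close_job())"; python3 rd.py | head -3
```

```text
the job is handed in; nothing more can be done
None
the job is handed in; nothing more can be done
```

The job is handed in at about 21 s of the 61 s allowed. The pointer and tin checks came out well, but I could not see the closed lever.

- **Tin:** I gripped it from above, turned it about 92° clockwise and let go. A clear view afterwards put its yaw within about 1.6° of the rig's. Later views, partly blocked by the arm, read between −0.5° and +2.5°. I left out the top camera's stripe-centroid reading there (−16°, −24°) because the arm had cut off part of the tin's outline.
- **Leg:** I pinched the handle and slid it about 61 mm. In the last top picture the pointer is on the green mark, within about 1–1.5 mm of its centre; the allowance is ±5 mm. The handle is still held, with the jaws at 13.6 mm on the 14 mm bar and 12 N of grip. The side camera cannot confirm this directly, because its view depends on the pointer's height, which I do not know.
- **Lever:** I pushed it with the finger sides while still pinching the bar.
    - **Not seen:** the gripper hid the lever from both cameras, so "fully closed" rests on contact only.
    - **Why I take it as closed:** two pushes stopped hard at the same place, and the force rose from about 15 N to 36–44 N. The finger face was then at about rig x −28 to −30 mm, against −28 mm for closed.
- **Forces:** the second push reached about 60 N at the wrist, including 38 N upward. I put the upward part down to friction on the bar and lever. I worked out that the gripper's body clears the scanner head, but did not check that separately. A light push of about 20 N was left on the lever at the end.
- **Other things:** in the last pictures, nothing else on the bench appears to have moved.

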